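# Close the strainer pot crosswise

### The arm

A 6-joint arm with a two-finger parallel gripper is mounted at the origin on a cart in front of the work surface, level with it; the furniture and walls round the work are solid. World frame = base frame: x ahead of the robot, y to its left, z up, the work surface at z = 0. Lengths are in m, angles in rad, forces in N, time in s.
With the tool pointing down it reaches from about 0.375 to 0.975 m from the base axis. Payload 3.8 kg.
Tool frame: the origin (TCP) lies midway between the tips of the shut fingers; the grasp point (between the pads) lies 19 mm behind it; z points along the fingers, y is the direction in which the jaws open and shut (so a half turn about z gives the same grasp; the last joint's range is limited). The gripper opens to 85 mm and grips with 20 to 120 N. Pads are 22 mm wide; open, the fingers measure 114 mm over their backs; the gripper's body (76 mm by 85 mm) begins 54 mm behind the grasp point. The pads swing forward as they close: fully open they stand 13 mm farther back than shut.
Start: joints at [1.095, 0.264, 1.604, -0, 1.274, -0.037], TCP at [0.287, 0.611, 0.231] pointing down, gripper open.
Joint ranges: [-2.63, 2.63], [-0.94, 2.18], [0.31, 2.57], [-1.31, 4.45], [0, 2.66], [-2.55, 2.55]. Speed limits (rad/s): [2.57, 2.57, 3.14, 3.14, 3.14, 3.14].

### API

Orientations are given as a rotation vector (axis times angle).
In Python, from workcell import bot gives the robot as it stands. The module is installed in compiled form; this text tells all that it offers.
- The arm moves only by the tool play_rows, never from a script. Its argument "series" is a list of rows, each an object with "translation": the shift along the tool's x, y, z in m, a list of three; "spin": the turn about the tool's z in units of 5 degrees (1.0 is 5 degrees). In form: [{"translation": [dx, dy, dz], "spin": spin}, ...]. A call has 1 to 5 rows; each row shifts and turns the commanded pose from where the row before left it, along the tool's axes as they then stand; what a row does not reach is not made up. A row lasts 1/10 s, in which the tool goes at most 50 mm and 8.59 degrees, less where a joint would pass 70% of its speed; a pose out of reach is approached as far as the arm can. A call is refused whole if a number of a shift passes 0.05 or a number of a turn 1, either way. A call with a gripper value outside its range is refused whole. "jaw" is the gripper's target within -1 to 1 (fully open at 1, half-way at 0, shut at -1), set as the call begins (left out, the last holds). The fingers move at their own pace and stop on an object; "force" is the grip in N (left out, the last holds). Time passes only in rows, so rows that do not move let the fingers close. It gives the time, the measured TCP pose, the force and the opening at its end, in the units of the state.
- bot.read_state(): the state, without advancing time (a new reading comes with each control period).
- bot.read_camera(name): name is "scene" or "top" or "wrist"; returns the picture (400x640x3 uint8, blue, green, red); there is no depth.
- bot.get_calibration(name): a dict with "fov_y" (degrees; the focal length in pixels is half the picture's height over the tangent of half this angle, whatever the lens; pixels are square), "cx", "cy" (the principal point, pixels), "R" (3x3) and "t" (3): a world point X has camera coordinates R X + t. Camera axes: x right, y down, z forward; pixel columns grow to the right and rows downward; lengths in m; the calibration is good to about 2 mm. The wrist camera is an equidistant fisheye: a pixel r from the principal point sees the ray r / f radians off the axis. A picture is of the moment at which its call begins: read the wrist's pose just before it. get_calibration takes no time and is no camera call; for the wrist camera it gives the pose at the moment of the call.
- bot.finish_job(): hands the job in, once; it reports no verdict.
The state is a dict: "time": time; "q": joint angles; "joint_vel": joint speeds; "joint_torque": joint torques, N m; "tool_pos": TCP position; "tcp_rot": TCP orientation; "wrist_force": force on the tool from outside, world axes, zero at the start; "torque": the same for the moment, N m; "width": opening from 0.0 (shut) to 1.0 (fully open).
Only numpy, scipy, OpenCV 4.12 (cv2) and the standard library are available. Lean on these libraries where they do the work, as an engineer would, in place of code of your own. Each camera call takes 0.05 s, during which the arm holds its last target. There are 200 camera calls.

### The job

The strainer pot's cover has been laid back on its seal with all four wing knobs spun on loosely: close it by hand-tightening the knobs crosswise (one opposite pair, then the other pair), a first round only until each is just snug and a second round, crosswise again, until each is firmly hand-tight at about 0.5 N m. Draw the cover down evenly so that it never cocks on the seal, never force a knob far past hand-tight, and leave the things lying around it where they are.

Things in the scene. Friction and masses are not known exactly. Their poses are not given: they have to be found in the camera images.
- housing: stainless strainer pot screwed to the bench: foot plate 150 x 140 mm, round flange 184 mm across whose top is 76 mm above the bench, a pipe stub to each side along y (230 mm tip to tip). Origin on the pot's axis at the bench; z up. The four knobs stand on a 140 mm bolt circle, at 45, 135, 225 and 315 degrees from its x axis
- cover: loose round stainless cover, 184 mm across and 10 mm thick, lying on a 6 mm full-face silicone seal on the flange; origin at the centre of its underside, z up, about 82 mm above the bench. The plug at its centre rises 12 mm over its top. It sinks about 0.8 mm when closed; one knob tightened alone tilts it, and more than 0.4 degree pinches the seal
- knob_0: wing knob 0, black, on the stud at the housing's +x +y corner; facing knob_2. Origin on the stud's axis, mid-height of the wings (grip there, from above, across the thickness); z up; wings along x: 46 mm long, 14 mm thick, 24 mm high, on a stem; its washer is 33 mm below the origin. Clockwise from above tightens; all four knobs are alike (read on)
- knob_1: wing knob 1, black, on the stud at the housing's -x +y corner; facing knob_3. It sinks 1.5 mm per radian and stays where it is left. Its nylon-lined thread runs at a steady 0.28 N m; how far it turns before its washer meets the cover (0 to 0.75 rad) is hidden and differs from knob to knob and day to day; then the moment climbs by roughly 0.17 N m per radian
- knob_2: wing knob 2, black, on the stud at the housing's -x -y corner; facing knob_0. Turning moments, thread drag included: running free 0.28 N m, snug about 0.35 (0.32 to 0.4), firmly hand-tight about 0.5 (0.46 to 0.57); past about 0.65 the seal is crushed. Tightening one pair takes up to a third of the clamping off the other pair
- knob_3: wing knob 3, black, on the stud at the housing's +x -y corner; facing knob_1. Origin, axes and behaviour as for the other knobs. The wings are alike, so a half turn looks the same; all four start in different directions
- thread_0: tabbed steel spring washer under knob_0, 30 mm across; it sinks with the knob without turning and presses on the cover. Origin as the knob's: 33 mm above its underside, on the stud's axis
- thread_1: tabbed steel spring washer under knob_1, 30 mm across; it sinks with the knob without turning and presses on the cover. Origin as the knob's: 33 mm above its underside, on the stud's axis
- thread_2: tabbed steel spring washer under knob_2, 30 mm across; it sinks with the knob without turning and presses on the cover. Origin as the knob's: 33 mm above its underside, on the stud's axis
- thread_3: tabbed steel spring washer under knob_3, 30 mm across; it sinks with the knob without turning and presses on the cover. Origin as the knob's: 33 mm above its underside, on the stud's axis
- beaker: small white dosing cup, 58 mm across, 61 mm high, near the pot; bystander, origin under its base
- seal_ring: small spare white seal ring, 43 mm across, 8 mm high, on the bench; bystander, origin under its centre
- nozzle_spare: spare white filling nozzle, 32 mm across, 67 mm high, standing on its flange; bystander, origin under its base
Mind the look-alikes: they are no part of the job. Of the things that look like the housing, the largest one is meant.

How it is judged:
On the way, in this order (a step that is already met when the one before it is completed fails the run):
1. first round: two opposite knobs are snug on the cover while the other two do not press on it yet (((contact force between each of thread_0, thread_2 and cover above 15 N and contact force between each of thread_1, thread_3 and cover below 8 N) or (contact force between each of thread_1, thread_3 and cover above 15 N and contact force between each of thread_0, thread_2 and cover below 8 N))), for 0.2 s.
2. all four knobs are snug and none of them is tight yet (contact force between thread_0 and cover between 15 and 120 N and contact force between thread_1 and cover between 15 and 120 N and contact force between thread_2 and cover between 15 and 120 N and contact force between thread_3 and cover between 15 and 120 N), for 0.2 s.
3. second round: two opposite knobs are tight while the other two are not (((contact force between each of thread_0, thread_2 and cover above 90 N and contact force between each of thread_1, thread_3 and cover below 75 N) or (contact force between each of thread_1, thread_3 and cover above 90 N and contact force between each of thread_0, thread_2 and cover below 75 N))), for 0.2 s.
At the end, for the whole second after the job is handed in: all four knobs press on the cover with 60 to 260 N each (hand-tight), the cover lies level within 0.004 rad and at rest, and the knobs are let go (contact force between each of thread_0, thread_1, thread_2, thread_3 and cover above 60 N and angle between cover's own z axis and vertical below 0.004 rad and linear speed of cover below 0.01 m/s); the robot touches nothing.
It fails at once if a knob is over-tightened: it presses on the cover with more than 260 N (contact force between any of thread_0, thread_1, thread_2, thread_3 and cover above 260 N).
It fails at once if the cover cocks on its seal: it tilts by more than 0.007 rad (0.4 degree) (angle between cover's own z axis and vertical above 0.007 rad).
It fails at once if the beaker, the spare seal ring or the spare nozzle is moved by more than 20 mm (distance of any of beaker, seal_ring, nozzle_spare from where it was at the start of the episode above 0.02 m).
It also fails if it takes over 72 s, if anything falls off the work surface, if the arm or the gripper's body presses on something with over 40 N, if the wrist force passes 120 N, or if a joint passes its speed limit or range.

## Working session

There is one attempt and no reset: what is moved stays moved. The work goes in short steps, Python scripts to look and compute and a tool call to move; the robot and the scene stay as the last step left them, time stands still between calls to the robot, and variables do not carry over. Pictures are saved under pics/ and viewed, about 8 in all and at most 12, crops included, and the job is handed in when it is done.

Besides the shell and the picture viewer there is one more tool, called after "Emit:" in YAML: its name, and indented under it one key for each argument. play_rows: Moves the arm, as the interface text tells. Its arguments: {"type":"object","properties":{"series":{"type":"array","items":{"type":"object","properties":{"translation":{"type":"array","items":{"type":"number"}},"spin":{"type":"number"}}}},"jaw":{"type":"number"},"force":{"type":"number"}},"required":["series"]}

```bash
mkdir -p pics; python3 - <<'E'
from workcell import bot
import cv2,numpy as np
s=bot.read_state();print({k:np.round(v,3) for k,v in s.items()})
for n in("top","scene"):
    im=bot.read_camera(n);cv2.imwrite(f"pics/{n}0.png",im)
    c=bot.get_calibration(n);print(n,c)
E
```

```text
{'time': np.float64(0.0), 'q': array([ 1.095,  0.265,  1.605, -0.   ,  1.274, -0.037]), 'joint_vel': array([-0.   , -0.   ,  0.   ,  0.001, -0.001,  0.001]), 'joint_torque': array([ 2.0000e-03, -5.1510e+01, -3.6732e+01,  0.0000e+00,  1.3000e-02,
        0.0000e+00]), 'tool_pos': array([0.286, 0.61 , 0.23 ]), 'tcp_rot': array([-6.840e-01, -3.066e+00,  3.000e-03]), 'wrist_force': array([ 0.118,  0.12 , -0.943]), 'torque': array([ 0.031, -0.078, -0.02 ]), 'width': np.float64(0.995)}
top {'fov_y': 49.69238507033215, 'cx': 316.7571509467776, 'cy': 197.9955259414089, 'R': array([[-0.00223762, -0.99994163,  0.01057032],
       [-0.9942846 ,  0.00109645, -0.10675645],
       [ 0.10673863, -0.01074879, -0.99422901]]), 't': array([0.03128862, 0.52207104, 0.9677329 ])}
scene {'fov_y': 55.580184310658105, 'cx': 319.76200048854764, 'cy': 202.17410082937798, 'R': array([[ 0.8813399 , -0.47226262, -0.01442231],
       [-0.23517257, -0.41199705, -0.88031375],
       [ 0.40979733,  0.77924736, -0.47417265]]), 't': array([-0.44085114,  0.22966386,  0.66577004])}
```

View pics/top0.png

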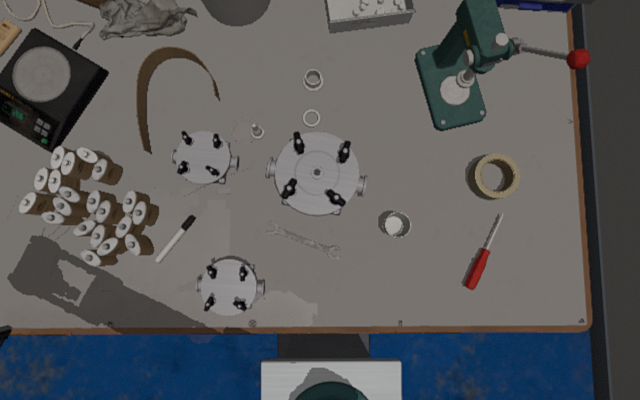

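View pics/scene0.png

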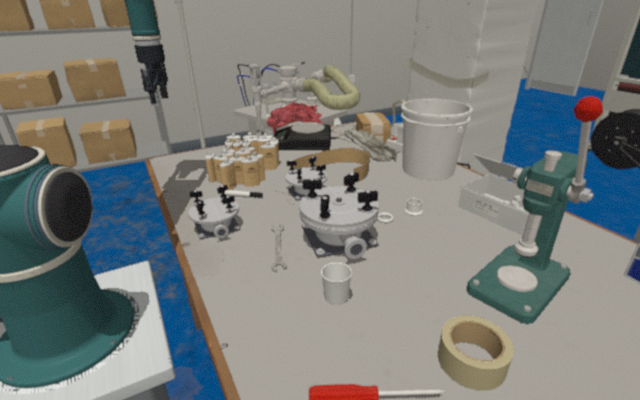

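The candidates for the housing in the top view are the large pot at (317,173) and two smaller look-alikes at (202,157) and (228,286). I choose the largest, at (317,173). Next I triangulate its knobs from the two views.

```bash
cat > h.py <<'E'
from workcell import bot
import cv2,numpy as np
def ray(c,uv,fish=False):
    f=200/np.tan(np.radians(c['fov_y']/2)); d=np.array([uv[0]-c['cx'],uv[1]-c['cy']])/f
    if fish:
        r=np.linalg.norm(d); v=np.array([*(d/r*np.sin(r)),np.cos(r)]) if r>1e-9 else np.array([0,0,1.])
    else: v=np.array([*d,1.])
    R=np.array(c['R']);t=np.array(c['t']); return -R.T@t, R.T@(v/np.linalg.norm(v))
def onz(c,uv,z,fish=False):
    o,v=ray(c,uv,fish); return o+v*(z-o[2])/v[2]
def tri(rs):
    A=sum(np.eye(3)-np.outer(v,v) for o,v in rs); b=sum((np.eye(3)-np.outer(v,v))@o for o,v in rs)
    p=np.linalg.solve(A,b); return p,[np.linalg.norm((np.eye(3)-np.outer(v,v))@(p-o)) for o,v in rs]
def blobs(im,roi,th=60,amin=30):
    x0,y0,x1,y1=roi; g=im[y0:y1,x0:x1].max(2); m=(g<th).astype(np.uint8)
    n,l,s,ce=cv2.connectedComponentsWithStats(m); out=[]
    for i in range(1,n):
        if s[i,4]>=amin:
            ys,xs=np.nonzero(l==i); pts=np.c_[xs+x0,ys+y0].astype(float)
            w,V=np.linalg.eigh(np.cov(pts.T)); out.append((pts.mean(0),s[i,4],V[:,1],np.sqrt(w)))
    return out
E
python3 - <<'E'
from h import *
T=cv2.imread('pics/top0.png');S=cv2.imread('pics/scene0.png')
ct=bot.get_calibration('top');cs=bot.get_calibration('scene')
bt=blobs(T,(265,125,370,220));bs=blobs(S,(295,165,385,225),60,20)
for b in bt:
    p=onz(ct,b[0],.128); e=onz(ct,b[0]+5*b[2],.128)-p
    print('T',b[0].round(1),b[1],p.round(4),np.degrees(np.arctan2(e[1],e[0])).round(1),b[3].round(1))
for b in bs: print('S',b[0].round(1),b[1])
for b in bt:
    for d in bs:
        p,e=tri([ray(ct,b[0]),ray(cs,d[0])])
        if e[0]<.006: print(b[0].round(0),d[0].round(0),p.round(4),e[0].round(4))
c=np.hstack([cv2.resize(T[120:225,262:372],None,fx=3.6,fy=3.6,interpolation=2),cv2.resize(S[165:270,290:400],None,fx=3.6,fy=3.6,interpolation=2)])
cv2.imwrite('pics/crop1.png',c)
E
```

```text
T [298.1 143.3] 146 [0.6269 0.0704 0.128 ] -167.8 [2.4 6.2]
T [343.8 152.3] 151 [ 0.6077 -0.0255  0.128 ] 162.6 [2.5 6.3]
T [288.9 188.9] 162 [0.5304 0.0892 0.128 ] 148.6 [2.8 6.2]
T [334.9 198.1] 151 [ 0.5111 -0.006   0.128 ] 51.6 [2.6 6.1]
S [320.4 167.7] 30
S [298.9 174. ] 21
S [351.1 181.1] 157
S [311.5 186.3] 196
S [367.2 198.9] 204
S [324.4 208.3] 129
[298. 143.] [351. 181.] [0.6281 0.0713 0.1181] 0.0012
[344. 152.] [367. 199.] [ 0.6086 -0.0256  0.1188] 0.0011
[289. 189.] [312. 186.] [0.5301 0.0902 0.1198] 0.0015
[335. 198.] [320. 168.] [ 0.5033 -0.0021  0.2071] 0.0007
[335. 198.] [324. 208.] [ 0.5116 -0.0063  0.1123] 0.0013
```

View pics/crop1.png

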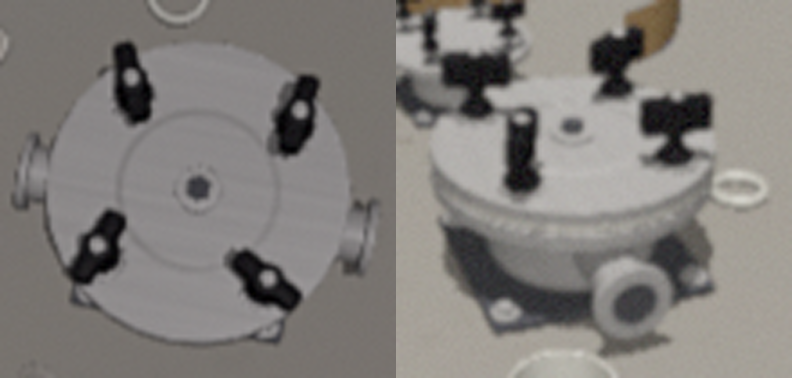

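The crop confirms the choice: it is the largest pot, with black wing knobs at top-view pixels (298,143)=k0, (289,189)=k1, (335,198)=k2 and (344,152)=k3. Their spacing is 98–99 mm, as given. The triangulated height is about 0.12, which is the wings plus stem, so it fits. The pot is yawed about −10.6° with its axis near (0.569, 0.032). Now I move above it.

Emit:
play_rows:
  series:
    - {"translation": [-0.0386, -0.031, 0], "spin": 0}
    - {"translation": [-0.0386, -0.031, 0], "spin": 0}
    - {"translation": [-0.0386, -0.031, 0], "spin": 0}
    - {"translation": [-0.0386, -0.031, 0], "spin": 0}
    - {"translation": [-0.0386, -0.031, 0], "spin": 0}
  jaw: 0
  force: 80

```text
time: 0.6
tool_pos: [0.3958, 0.3868, 0.2307]
tcp_rot: [-0.683, -3.066, 0.001]
wrist_force: [1.7, -0.3, -0.1]
width: 0.499
```

Emit:
play_rows:
  series:
    - {"translation": [-0.0386, -0.031, 0], "spin": 0}
    - {"translation": [-0.0386, -0.031, 0], "spin": 0}
    - {"translation": [-0.0386, -0.031, 0], "spin": 0}
    - {"translation": [-0.0386, -0.031, 0], "spin": 0}
    - {"translation": [-0.0386, -0.031, 0], "spin": 0}

```text
time: 1.1
tool_pos: [0.5047, 0.1644, 0.231]
tcp_rot: [-0.684, -3.066, 0.0]
wrist_force: [0.1, 0.4, -0.6]
width: 0.501
```

Emit:
play_rows:
  series:
    - {"translation": [-0.0386, -0.031, 0], "spin": 0}
    - {"translation": [-0.0386, -0.031, 0], "spin": 0}
    - {"translation": [-0.0386, -0.031, 0], "spin": 0}
    - {"translation": [0, 0, 0], "spin": 0}
    - {"translation": [0, 0, 0], "spin": 0}

```text
time: 1.6
tool_pos: [0.5696, 0.032, 0.2306]
tcp_rot: [-0.688, -3.064, -0.0]
wrist_force: [-1.8, -0.1, -0.1]
width: 0.498
```

```bash
python3 - <<'E'
from h import *
s=bot.read_state();c=bot.get_calibration('wrist');im=bot.read_camera('wrist');cv2.imwrite('pics/w1.png',im)
import json;json.dump({k:np.array(v).tolist() for k,v in c.items()},open('w1.json','w'))
print(s['time'],s['tool_pos'].round(4),s['tcp_rot'].round(3),s['q'].round(3),s['width'],c)
E
```

```text
1.6 [0.5696 0.032  0.2306] [-0.688 -3.064 -0.   ] [ 1.200e-02  6.900e-02  1.831e+00  1.000e-03  1.243e+00 -1.117e+00] 0.4981011004462562 {'fov_y': 65.70646984690485, 'cx': 318.51674268852116, 'cy': 201.90978882224329, 'R': array([[ 4.28564651e-01,  9.03510610e-01, -9.57978476e-04],
       [ 8.70240109e-01, -4.12497819e-01,  2.69309677e-01],
       [ 2.42928987e-01, -1.16250279e-01, -9.63053155e-01]]), 't': array([-0.27344825, -0.51681201,  0.24202817])}
```

View pics/w1.png

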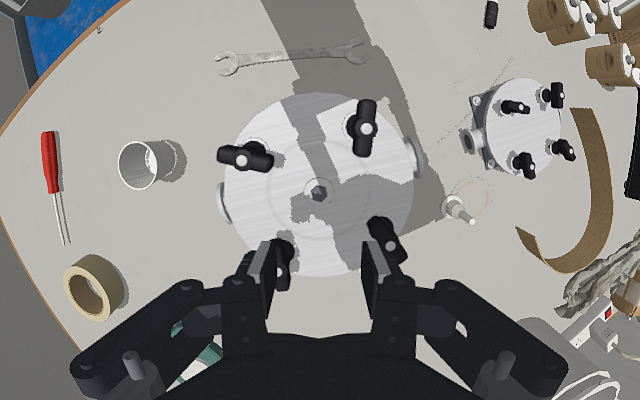

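The wrist picture shows k2 at (242,160), k1 at (366,129), k0 at (390,246), and k3 partly behind the left finger. Next I triangulate the bright stud tips against the top view and compute the wing directions.

```bash
python3 - <<'E'
from h import *
import json
W=cv2.imread('pics/w1.png');cw=json.load(open('w1.json'));ct=bot.get_calibration('top');cs=bot.get_calibration('scene')
T={0:(298.4,141.7),1:(288.9,188.1),2:(336.4,196.9),3:(345.1,150.6)}
Wt={0:(390,246),1:(366,129),2:(242,160)}
for k,w in Wt.items():
    p,e=tri([ray(ct,T[k]),ray(cw,w,True)]);print(k,'tip',p.round(4),e[0].round(4),'wrist at z.14',onz(cw,w,.14,True).round(4),'top',onz(ct,T[k],.14).round(4))
for k,roi in {1:(340,90,395,165),2:(210,135,280,180),0:(364,212,410,268)}.items():
    for b in blobs(W,roi,45,200):
        a=onz(cw,b[0]-15*b[2],.13,True);e=onz(cw,b[0]+15*b[2],.13,True)-a
        print(k,b[0].round(1),b[1],onz(cw,b[0],.127,True).round(4),'wing deg',(np.degrees(np.arctan2(e[1],e[0]))%180).round(1),b[3].round(1))
cr=[cv2.resize(W[r[1]:r[3],r[0]:r[2]],(250,250),interpolation=2) for r in((340,90,400,150),(215,130,275,190),(360,210,420,270))]
cv2.imwrite('pics/crop2.png',np.hstack(cr))
E
```

```text
0 tip [0.6282 0.0705 0.1368] 0.001 wrist at z.14 [0.6265 0.0714 0.14  ] top [0.6274 0.0694 0.14  ]
1 tip [0.5283 0.0877 0.1599] 0.0005 wrist at z.14 [0.5307 0.0904 0.14  ] top [0.5305 0.0886 0.14  ]
2 tip [ 0.5125 -0.0087  0.1282] 0.0012 wrist at z.14 [ 0.5112 -0.0048  0.14  ] top [ 0.5123 -0.0085  0.14  ]
1 [359.5 127.7] 480 [0.5289 0.0876 0.127 ] wing deg 152.2 [ 8.5 15.6]
2 [250.1 154.1] 542 [ 5.101e-01 -2.000e-04  1.270e-01] wing deg 55.0 [ 8.  15.7]
0 [386.5 239.5] 969 [0.6259 0.0713 0.127 ] wing deg 5.0 [ 6.2 15.8]
```

View pics/crop2.png

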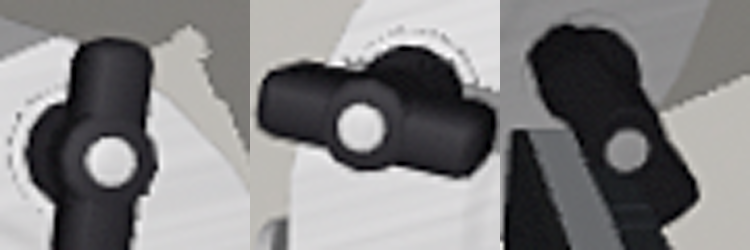

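Emit:
play_rows:
  series:
    - {"translation": [-0.0177, 0.0296, 0], "spin": 0}
    - {"translation": [-0.0177, 0.0297, 0], "spin": 0}
    - {"translation": [0, 0, 0], "spin": -1}
    - {"translation": [0, 0, 0], "spin": -1}
    - {"translation": [0, 0, 0], "spin": -1}

```text
time: 2.15
tool_pos: [0.6261, 0.0743, 0.2308]
tcp_rot: [-0.267, -3.129, -0.0]
wrist_force: [-0.4, 0.6, 0.2]
width: 0.498
```

Emit:
play_rows:
  series:
    - {"translation": [0, 0, 0.02], "spin": -1}
    - {"translation": [0, 0, 0.02], "spin": -1}
    - {"translation": [0, 0, 0.02], "spin": -1}
    - {"translation": [0, 0, 0.0], "spin": -0.86}
    - {"translation": [0, 0, 0], "spin": 0}

```text
time: 2.65
tool_pos: [0.6254, 0.0738, 0.17]
tcp_rot: [0.255, -3.129, -0.001]
wrist_force: [-0.9, 0.3, 0.6]
width: 0.499
```

```bash
python3 - <<'E'
from h import *
import json
s=bot.read_state();c=bot.get_calibration('wrist');im=bot.read_camera('wrist');cv2.imwrite('pics/w2.png',im[100:400,130:530])
json.dump({k:np.array(v).tolist() for k,v in c.items()},open('w2.json','w'))
r=s['tcp_rot'];print(s['time'],s['tool_pos'].round(4),'phi',np.degrees(2*np.arctan2(r[1],r[0]))%360,s['q'].round(3),s['torque'].round(3))
R=np.array(c['R']);f=200/np.tan(np.radians(c['fov_y']/2)) # predicted pixel of TCP axis at z .137
for P in ([*s['tool_pos'][:2],.137],):
    v=R@np.array(P)+c['t'];a=np.arctan2(np.hypot(v[0],v[1]),v[2]);d=v[:2]/np.hypot(v[0],v[1]);print(c['cx']+f*a*d[0]-130,c['cy']+f*a*d[1]-100)
E
```

```text
2.65 [0.6254 0.0738 0.17  ] phi 189.32705312281794 [ 0.078  0.225  1.768  0.     1.151 -1.656] [-0.015  0.005 -0.009]
187.68427306106662 132.6560222638842
```

View pics/w2.png

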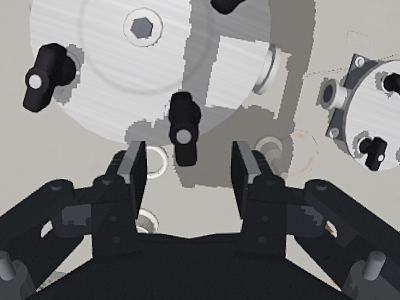

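The knob sits between the open fingers. Its tip is at crop (183,136) against the predicted axis at (188,133), so I correct by about (−1.5, −2.5) mm in tool x and y. The wing is aligned within about 2°. Now I descend and grip.

Emit:
play_rows:
  series:
    - {"translation": [-0.0015, -0.0025, 0.01], "spin": 0}
    - {"translation": [0, 0, 0.03], "spin": 0}
    - {"translation": [0, 0, 0.024], "spin": 0}
    - {"translation": [0, 0, 0], "spin": 0}

```text
time: 3.1
tool_pos: [0.6257, 0.0695, 0.1031]
tcp_rot: [0.249, -3.124, -0.0]
wrist_force: [0.1, 0.1, -0.3]
width: 0.499
```

Emit:
play_rows:
  series:
    - {"translation": [0, 0, 0], "spin": 0}
    - {"translation": [0, 0, 0], "spin": 0}
    - {"translation": [0, 0, 0], "spin": 0}
    - {"translation": [0, 0, 0], "spin": 0}
    - {"translation": [0, 0, 0], "spin": 0}
  jaw: -1
  force: 60

```text
time: 3.6
tool_pos: [0.6301, 0.0713, 0.1088]
tcp_rot: [-0.25, 3.129, 0.004]
wrist_force: [0.9, 5.8, -3.3]
width: 0.153
```

```bash
cat > st.py <<'E'
from h import *
s=bot.read_state();r=s['tcp_rot'];print(s['time'].round(2),s['tool_pos'].round(4),'phi',(np.degrees(2*np.arctan2(r[1],r[0]))%360).round(2),'q6',s['q'][5].round(3),'F',s['wrist_force'].round(1),'M',s['torque'].round(3),'w',s['width'].round(3), 'tau6',s['joint_torque'][5].round(3))
E
python3 st.py
```

```text
Traceback (most recent call last):
  File "st.py", line 2, in <module>
    s=bot.read_state();r=s['tcp_rot'];print(s['time'].round(2),s['tool_pos'].round(4),'phi',(np.degrees(2*np.arctan2(r[1],r[0]))%360).round(2),'q6',s['q'][5].round(3),'F',s['wrist_force'].round(1),'M',s['torque'].round(3),'w',s['width'].round(3), 'tau6',s['joint_torque'][5].round(3))
                                            ^^^^^^^^^^^^^^^
AttributeError: 'float' object has no attribute 'round'
```

```bash
cat > st.py <<'E'
from h import *
s=bot.read_state();r=s['tcp_rot'];g=lambda v,n=3:np.round(v,n)
print(g(s['time'],2),g(s['tool_pos'],4),'phi',g(np.degrees(2*np.arctan2(r[1],r[0]))%360,2),'q6',g(s['q'][5]),'F',g(s['wrist_force'],1),'M',g(s['torque']),'w',g(s['width']),'tau6',g(s['joint_torque'][5]))
E
python3 st.py
```

```text
3.6 [0.6301 0.0713 0.1088] phi 189.13 q6 -1.66 F [ 0.9  5.8 -3.3] M [ 0.777 -0.043  0.013] w 0.153 tau6 -0.033
```

Emit:
play_rows:
  series:
    - {"translation": [0, 0, 0.00013], "spin": 1}
    - {"translation": [0, 0, 0.00013], "spin": 1}
    - {"translation": [0, 0, 0.00013], "spin": 1}

```text
time: 3.9
tool_pos: [0.6301, 0.0707, 0.1084]
tcp_rot: [0.165, 3.134, 0.003]
wrist_force: [1.4, 2.7, -3.4]
width: 0.15
```

```bash
python3 st.py
```

```text
3.9 [0.6301 0.0707 0.1084] phi 173.99 q6 -1.395 F [ 1.4  2.7 -3.4] M [ 0.356 -0.1    0.234] w 0.15 tau6 -0.623
```

Emit:
play_rows:
  series:
    - {"translation": [0, 0, 0.00013], "spin": 1}
    - {"translation": [0, 0, 0.00013], "spin": 1}

```text
time: 4.1
tool_pos: [0.63, 0.0702, 0.1082]
tcp_rot: [0.437, 3.108, 0.002]
wrist_force: [0.3, 2.1, -2.5]
width: 0.153
```

```bash
python3 st.py
```

```text
4.1 [0.63   0.0702 0.1082] phi 163.99 q6 -1.22 F [ 0.3  2.1 -2.5] M [ 0.19  -0.038  0.25 ] w 0.153 tau6 -0.624
```

Emit:
play_rows:
  series:
    - {"translation": [0, 0, 0.00013], "spin": 1}
    - {"translation": [0, 0, 0.00013], "spin": 1}

```text
time: 4.3
tool_pos: [0.6298, 0.0698, 0.1079]
tcp_rot: [0.706, 3.059, 0.001]
wrist_force: [-1.1, 0.3, -3.2]
width: 0.151
```

```bash
python3 st.py
```

```text
4.3 [0.6298 0.0698 0.1079] phi 153.99 q6 -1.046 F [-1.1  0.3 -3.2] M [-0.02   0.07   0.312] w 0.151 tau6 -0.631
```

Emit:
play_rows:
  series:
    - {"translation": [0, 0, 0.00013], "spin": 1}
    - {"translation": [0, 0, 0.00013], "spin": 1}

```text
time: 4.5
tool_pos: [0.6296, 0.0694, 0.1077]
tcp_rot: [0.97, 2.986, 0.0]
wrist_force: [-0.3, -0.6, -1.2]
width: 0.155
```

```bash
python3 st.py
```

```text
4.5 [0.6296 0.0694 0.1077] phi 144.0 q6 -0.871 F [-0.3 -0.6 -1.2] M [-0.166  0.206  0.338] w 0.155 tau6 -0.593
```

Emit:
play_rows:
  series:
    - {"translation": [0, 0, 0.00013], "spin": 1}
    - {"translation": [0, 0, 0], "spin": 0}

```text
time: 4.7
tool_pos: [0.6294, 0.0692, 0.1075]
tcp_rot: [1.096, 2.943, 0.0]
wrist_force: [-1.8, -1.8, -0.3]
width: 0.15
```

```bash
python3 st.py
```

```text
4.7 [0.6294 0.0692 0.1075] phi 139.14 q6 -0.787 F [-1.8 -1.8 -0.3] M [-0.323  0.286 -0.118] w 0.15 tau6 0.475
```

Emit:
play_rows:
  series:
    - {"translation": [0, 0, 0], "spin": 0.5}

```text
time: 4.8
tool_pos: [0.6294, 0.0692, 0.1075]
tcp_rot: [1.157, 2.919, -0.0]
wrist_force: [-2.0, -1.7, 0.3]
width: 0.154
```

```bash
python3 st.py
```

```text
4.8 [0.6294 0.0692 0.1075] phi 136.77 q6 -0.745 F [-2.  -1.7  0.3] M [-0.358  0.376  0.34 ] w 0.154 tau6 -0.286
```

Emit:
play_rows:
  series:
    - {"translation": [0, 0, 0], "spin": 0.5}

```text
time: 4.9
tool_pos: [0.6294, 0.0691, 0.1074]
tcp_rot: [1.221, 2.893, -0.0]
wrist_force: [-1.2, -3.0, 0.8]
width: 0.154
```

```bash
python3 st.py
```

```text
4.9 [0.6294 0.0691 0.1074] phi 134.24 q6 -0.701 F [-1.2 -3.   0.8] M [-0.349  0.333  0.353] w 0.154 tau6 -0.111
```

Emit:
play_rows:
  series:
    - {"translation": [0, 0, 0], "spin": 0}
    - {"translation": [0, 0, 0], "spin": 0}
    - {"translation": [0, 0, 0], "spin": 0}
    - {"translation": [0, 0, -0.03], "spin": 0}
    - {"translation": [0, 0, -0.03], "spin": 0}
  jaw: 0

```text
time: 5.4
tool_pos: [0.6281, 0.0695, 0.1655]
tcp_rot: [-1.221, -2.892, 0.002]
wrist_force: [-0.5, 0.2, 0.2]
width: 0.499
```

Emit:
play_rows:
  series:
    - {"translation": [0.0092, -0.0459, 0], "spin": 0}
    - {"translation": [0.0092, -0.0459, 0], "spin": 0}
    - {"translation": [0.0092, -0.0459, 0], "spin": 0}
    - {"translation": [0, 0, 0], "spin": 1}
    - {"translation": [0, 0, 0], "spin": 1}

```text
time: 5.9
tool_pos: [0.5098, -0.0074, 0.1663]
tcp_rot: [1.477, 2.772, 0.001]
wrist_force: [0.8, 0.4, 0.8]
width: 0.502
```

Emit:
play_rows:
  series:
    - {"translation": [0, 0, 0], "spin": 1}
    - {"translation": [0, 0, 0], "spin": 1}
    - {"translation": [0, 0, 0], "spin": 1}
    - {"translation": [0, 0, 0], "spin": 1}
    - {"translation": [0, 0, 0], "spin": 1}

```text
time: 6.4
tool_pos: [0.5113, -0.0066, 0.1665]
tcp_rot: [2.04, 2.388, 0.001]
wrist_force: [-0.8, -0.3, 0.1]
width: 0.499
```

Emit:
play_rows:
  series:
    - {"translation": [0, 0, 0], "spin": 1}
    - {"translation": [0, 0, 0], "spin": 1}
    - {"translation": [0, 0, 0], "spin": 1}
    - {"translation": [0, 0, 0], "spin": 1}
    - {"translation": [0, 0, 0], "spin": 1}

```text
time: 6.9
tool_pos: [0.5113, -0.0066, 0.1665]
tcp_rot: [2.508, 1.89, 0.002]
wrist_force: [0.9, 0.4, 0.0]
width: 0.498
```

Emit:
play_rows:
  series:
    - {"translation": [0, 0, 0], "spin": 1}
    - {"translation": [0, 0, 0], "spin": 1}
    - {"translation": [0, 0, 0], "spin": 1}
    - {"translation": [0, 0, 0], "spin": 1}
    - {"translation": [0, 0, 0], "spin": 0}

```text
time: 7.4
tool_pos: [0.5113, -0.0066, 0.1664]
tcp_rot: [2.796, 1.431, 0.001]
wrist_force: [-0.8, 0.6, -0.4]
width: 0.497
```

```bash
cat > look.py <<'E'
import sys
from h import *
import json
exec(open('st.py').read().split('\n',1)[1])
c=bot.get_calibration('wrist');im=bot.read_camera('wrist');n=sys.argv[1];cv2.imwrite(f'pics/{n}.png',im[100:400,130:530])
json.dump({k:np.array(v).tolist() for k,v in c.items()},open(n+'.json','w'))
R=np.array(c['R']);f=200/np.tan(np.radians(c['fov_y']/2))
v=R@np.array([*s['tool_pos'][:2],.137])+c['t'];a=np.arctan2(np.hypot(v[0],v[1]),v[2]);d=v[:2]/np.hypot(v[0],v[1]);print('axis px',c['cx']+f*a*d[0]-130,c['cy']+f*a*d[1]-100)
E
python3 look.py w3
```

```text
7.4 [ 0.5113 -0.0066  0.1664] phi 54.19 q6 0.563 F [-0.8  0.6 -0.4] M [-0.02   0.021 -0.009] w 0.497 tau6 0.603
axis px 188.77425866430315 136.51385152088156
```

View pics/w3.png

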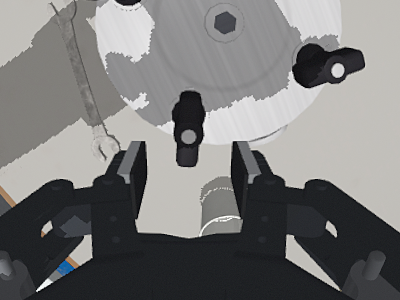

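k2 is centred: its tip is at crop (188,137) against the axis at (189,137.) The wing is aligned. I descend, grip and turn.

Emit:
play_rows:
  series:
    - {"translation": [0, 0, 0.03], "spin": 0}
    - {"translation": [0, 0, 0.03], "spin": 0}
    - {"translation": [0, 0, 0], "spin": 0}

```text
time: 7.75
tool_pos: [0.5072, -0.0064, 0.1021]
tcp_rot: [-2.792, -1.431, 0.011]
wrist_force: [-0.7, 0.6, -0.4]
width: 0.503
```

Emit:
play_rows:
  series:
    - {"translation": [0, 0, 0], "spin": 0}
    - {"translation": [0, 0, 0], "spin": 0}
    - {"translation": [0, 0, 0], "spin": 0}
    - {"translation": [0, 0, 0], "spin": 0}
  jaw: -1

```text
time: 8.15
tool_pos: [0.5114, -0.0065, 0.1078]
tcp_rot: [2.797, 1.43, 0.002]
wrist_force: [-5.1, 1.5, 6.9]
width: 0.153
```

```bash
python3 st.py
```

```text
8.15 [ 0.5114 -0.0065  0.1078] phi 54.16 q6 0.564 F [-5.1  1.5  6.9] M [ 0.287  0.741 -0.163] w 0.153 tau6 -0.179
```

Emit:
play_rows:
  series:
    - {"translation": [0, 0, 0.00013], "spin": 1}
    - {"translation": [0, 0, 0.00013], "spin": 1}

```text
time: 8.35
tool_pos: [0.5114, -0.0065, 0.1075]
tcp_rot: [2.912, 1.178, 0.002]
wrist_force: [-4.5, 1.2, 7.0]
width: 0.158
```

```bash
python3 st.py
```

```text
8.35 [ 0.5114 -0.0065  0.1075] phi 44.03 q6 0.741 F [-4.5  1.2  7. ] M [0.165 0.69  0.163] w 0.158 tau6 -0.72
```

Emit:
play_rows:
  series:
    - {"translation": [0, 0, 0.00013], "spin": 1}

```text
time: 8.45
tool_pos: [0.5114, -0.0066, 0.1074]
tcp_rot: [2.96, 1.049, 0.002]
wrist_force: [-4.9, 1.3, 5.9]
width: 0.151
```

```bash
python3 st.py
```

```text
8.45 [ 0.5114 -0.0066  0.1074] phi 39.04 q6 0.828 F [-4.9  1.3  5.9] M [0.185 0.707 0.25 ] w 0.151 tau6 -0.675
```

Emit:
play_rows:
  series:
    - {"translation": [0, 0, 0.00013], "spin": 1}

```text
time: 8.55
tool_pos: [0.5115, -0.0066, 0.1072]
tcp_rot: [3.003, 0.919, 0.002]
wrist_force: [-3.9, 0.4, 5.8]
width: 0.155
```

```bash
python3 st.py
```

```text
8.55 [ 0.5115 -0.0066  0.1072] phi 34.04 q6 0.915 F [-3.9  0.4  5.8] M [0.149 0.685 0.254] w 0.155 tau6 -0.668
```

Emit:
play_rows:
  series:
    - {"translation": [0, 0, 0.00013], "spin": 1}
    - {"translation": [0, 0, 0.00013], "spin": 1}

```text
time: 8.75
tool_pos: [0.5115, -0.0067, 0.107]
tcp_rot: [3.072, 0.654, 0.002]
wrist_force: [-3.6, 0.8, 6.4]
width: 0.155
```

```bash
python3 st.py
```

```text
8.75 [ 0.5115 -0.0067  0.107 ] phi 24.04 q6 1.09 F [-3.6  0.8  6.4] M [0.091 0.693 0.215] w 0.155 tau6 -0.65
```

Emit:
play_rows:
  series:
    - {"translation": [0, 0, 0.00013], "spin": 1}

```text
time: 8.85
tool_pos: [0.5115, -0.0067, 0.1068]
tcp_rot: [3.098, 0.519, 0.002]
wrist_force: [-4.6, -0.3, 6.3]
width: 0.151
```

```bash
python3 st.py
```

```text
8.85 [ 0.5115 -0.0067  0.1068] phi 19.04 q6 1.177 F [-4.6 -0.3  6.3] M [0.05  0.639 0.281] w 0.151 tau6 -0.623
```

Emit:
play_rows:
  series:
    - {"translation": [0, 0, 0.00013], "spin": 1}

```text
time: 8.95
tool_pos: [0.5115, -0.0068, 0.1067]
tcp_rot: [3.117, 0.384, 0.002]
wrist_force: [-4.5, 0.3, 5.1]
width: 0.149
```

```bash
python3 st.py
```

```text
8.95 [ 0.5115 -0.0068  0.1067] phi 14.05 q6 1.264 F [-4.5  0.3  5.1] M [0.054 0.707 0.331] w 0.149 tau6 -0.598
```

Emit:
play_rows:
  series:
    - {"translation": [0, 0, 0.00013], "spin": 1}

```text
time: 9.05
tool_pos: [0.5115, -0.0068, 0.1066]
tcp_rot: [3.131, 0.248, 0.002]
wrist_force: [-3.4, -0.2, 5.9]
width: 0.151
```

```bash
python3 st.py
```

```text
9.05 [ 0.5115 -0.0068  0.1066] phi 9.05 q6 1.352 F [-3.4 -0.2  5.9] M [0.041 0.651 0.393] w 0.151 tau6 -0.576
```

Emit:
play_rows:
  series:
    - {"translation": [0, 0, 0.00013], "spin": 1}

```text
time: 9.15
tool_pos: [0.5115, -0.0069, 0.1065]
tcp_rot: [3.139, 0.111, 0.002]
wrist_force: [-3.3, 0.9, 4.6]
width: 0.155
```

```bash
python3 st.py
```

```text
9.15 [ 0.5115 -0.0069  0.1065] phi 4.06 q6 1.439 F [-3.3  0.9  4.6] M [0.018 0.713 0.399] w 0.155 tau6 -0.554
```

k2 has about the same snug moment, so round 1's first pair is done. Release it and go to k1.

Emit:
play_rows:
  series:
    - {"translation": [0, 0, 0], "spin": 0}
    - {"translation": [0, 0, 0], "spin": 0}
    - {"translation": [0, 0, 0], "spin": 0}
    - {"translation": [0, 0, -0.03], "spin": 0}
    - {"translation": [0, 0, -0.03], "spin": 0}
  jaw: 0

```text
time: 9.65
tool_pos: [0.5099, -0.0067, 0.1641]
tcp_rot: [-3.139, -0.116, 0.005]
wrist_force: [0.9, -0.4, 0.1]
width: 0.499
```

Emit:
play_rows:
  series:
    - {"translation": [0.013, -0.0474, 0], "spin": 0}
    - {"translation": [0.013, -0.0474, 0], "spin": 0}
    - {"translation": [0, 0, 0], "spin": -1}
    - {"translation": [0, 0, 0], "spin": -1}
    - {"translation": [0, 0, 0], "spin": -1}

```text
time: 10.15
tool_pos: [0.5302, 0.0904, 0.1646]
tcp_rot: [3.096, 0.532, 0.0]
wrist_force: [0.4, -0.5, 0.6]
width: 0.495
```

Emit:
play_rows:
  series:
    - {"translation": [0, 0, 0], "spin": -1}
    - {"translation": [0, 0, 0], "spin": -1}
    - {"translation": [0, 0, 0], "spin": -1}
    - {"translation": [0, 0, 0], "spin": -1}
    - {"translation": [0, 0, 0], "spin": -1}

```text
time: 10.65
tool_pos: [0.5302, 0.0898, 0.1646]
tcp_rot: [2.908, 1.188, 0.001]
wrist_force: [-0.3, 0.7, -0.1]
width: 0.498
```

Emit:
play_rows:
  series:
    - {"translation": [0, 0, 0], "spin": -1}
    - {"translation": [0, 0, 0], "spin": -1}
    - {"translation": [0, 0, 0], "spin": -1}
    - {"translation": [0, 0, 0], "spin": -1}
    - {"translation": [0, 0, 0], "spin": -1}

```text
time: 11.15
tool_pos: [0.5302, 0.0897, 0.1646]
tcp_rot: [2.582, 1.789, 0.0]
wrist_force: [-1.3, -0.3, -0.4]
width: 0.501
```

Emit:
play_rows:
  series:
    - {"translation": [0, 0, 0], "spin": -1}
    - {"translation": [0, 0, 0], "spin": -1}
    - {"translation": [0, 0, 0], "spin": -1}
    - {"translation": [0, 0, 0], "spin": -1}
    - {"translation": [0, 0, 0], "spin": -1}

```text
time: 11.65
tool_pos: [0.5302, 0.0897, 0.1646]
tcp_rot: [2.134, 2.305, 0.0]
wrist_force: [-0.1, 0.7, 1.1]
width: 0.502
```

Emit:
play_rows:
  series:
    - {"translation": [0, 0, 0], "spin": -1}
    - {"translation": [0, 0, 0], "spin": -1}
    - {"translation": [0, 0, 0], "spin": -1}
    - {"translation": [0, 0, 0], "spin": -1}
    - {"translation": [0, 0, 0], "spin": -1}

```text
time: 12.15
tool_pos: [0.5302, 0.0897, 0.1646]
tcp_rot: [1.584, 2.713, 0.0]
wrist_force: [0.4, 0.2, 0.4]
width: 0.5
```

Emit:
play_rows:
  series:
    - {"translation": [0, 0, 0], "spin": -1}
    - {"translation": [0, 0, 0], "spin": -1}
    - {"translation": [0, 0, 0], "spin": -1}
    - {"translation": [0, 0, 0], "spin": -1}
    - {"translation": [0, 0, 0], "spin": -1}

```text
time: 12.65
tool_pos: [0.5302, 0.0897, 0.1646]
tcp_rot: [0.96, 2.991, 0.0]
wrist_force: [0.7, -0.4, 0.4]
width: 0.497
```

Emit:
play_rows:
  series:
    - {"translation": [0, 0, 0], "spin": -1}
    - {"translation": [0, 0, 0], "spin": -0.4}
    - {"translation": [0, 0, 0], "spin": 0}

```text
time: 12.95
tool_pos: [0.5302, 0.0897, 0.1646]
tcp_rot: [0.781, 3.043, 0.0]
wrist_force: [-0.7, -0.9, -0.6]
width: 0.505
```

```bash
python3 look.py w4
```

```text
12.95 [0.5302 0.0897 0.1646] phi 151.21 q6 -0.947 F [-0.7 -0.9 -0.6] M [-0.004  0.027 -0.091] w 0.505 tau6 -0.268
axis px 187.40716671595646 136.58200029082212
```

View pics/w4.png

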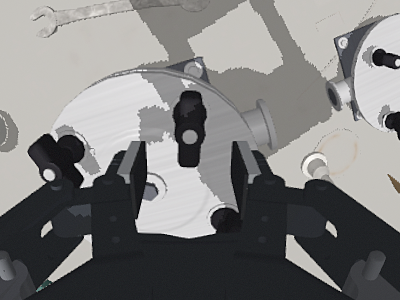

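k1 is centred: its tip is at crop (189,137) and the wing is aligned. I descend, grip and turn.

Emit:
play_rows:
  series:
    - {"translation": [0, 0, 0.03], "spin": 0}
    - {"translation": [0, 0, 0.028], "spin": 0}
    - {"translation": [0, 0, 0], "spin": 0}

```text
time: 13.3
tool_pos: [0.5263, 0.0893, 0.1026]
tcp_rot: [-0.781, -3.035, 0.005]
wrist_force: [-1.2, 0.2, 0.3]
width: 0.501
```

Emit:
play_rows:
  series:
    - {"translation": [0, 0, 0], "spin": 0}
    - {"translation": [0, 0, 0], "spin": 0}
    - {"translation": [0, 0, 0], "spin": 0}
    - {"translation": [0, 0, 0], "spin": 0}
  jaw: -1

```text
time: 13.7
tool_pos: [0.5312, 0.0898, 0.1084]
tcp_rot: [0.782, 3.04, 0.001]
wrist_force: [-1.1, -0.6, 3.6]
width: 0.155
```

Emit:
play_rows:
  series:
    - {"translation": [0, 0, 0.00013], "spin": 1}
    - {"translation": [0, 0, 0.00013], "spin": 1}

```text
time: 13.9
tool_pos: [0.5312, 0.0895, 0.1082]
tcp_rot: [1.047, 2.959, 0.001]
wrist_force: [-0.1, -1.9, 3.5]
width: 0.15
```

```bash
python3 st.py
```

```text
13.9 [0.5312 0.0895 0.1082] phi 141.03 q6 -0.769 F [-0.1 -1.9  3.5] M [-0.309  0.124  0.222] w 0.15 tau6 -0.658
```

Emit:
play_rows:
  series:
    - {"translation": [0, 0, 0.00013], "spin": 1}

```text
time: 14.0
tool_pos: [0.5312, 0.0895, 0.108]
tcp_rot: [1.175, 2.91, 0.001]
wrist_force: [-0.6, -2.2, 4.8]
width: 0.156
```

```bash
python3 st.py
```

```text
14.0 [0.5312 0.0895 0.108 ] phi 136.02 q6 -0.681 F [-0.6 -2.2  4.8] M [-0.285  0.185  0.282] w 0.156 tau6 -0.639
```

Emit:
play_rows:
  series:
    - {"translation": [0, 0, 0.00013], "spin": 1}

```text
time: 14.1
tool_pos: [0.5311, 0.0894, 0.1079]
tcp_rot: [1.301, 2.857, 0.001]
wrist_force: [-1.6, -2.6, 4.1]
width: 0.154
```

```bash
python3 st.py
```

```text
14.1 [0.5311 0.0894 0.1079] phi 131.02 q6 -0.594 F [-1.6 -2.6  4.1] M [-0.368  0.164  0.255] w 0.154 tau6 -0.646
```

Emit:
play_rows:
  series:
    - {"translation": [0, 0, 0.00013], "spin": 1}

```text
time: 14.2
tool_pos: [0.531, 0.0893, 0.1077]
tcp_rot: [1.424, 2.797, 0.0]
wrist_force: [-1.4, -2.6, 5.3]
width: 0.15
```

```bash
python3 st.py
```

```text
14.2 [0.531  0.0893 0.1077] phi 126.03 q6 -0.507 F [-1.4 -2.6  5.3] M [-0.458  0.198  0.246] w 0.15 tau6 -0.649
```

Emit:
play_rows:
  series:
    - {"translation": [0, 0, 0.00013], "spin": 1}

```text
time: 14.3
tool_pos: [0.5309, 0.0893, 0.1076]
tcp_rot: [1.545, 2.733, 0.0]
wrist_force: [-0.9, -2.7, 5.8]
width: 0.152
```

```bash
python3 st.py
```

```text
14.3 [0.5309 0.0893 0.1076] phi 121.03 q6 -0.42 F [-0.9 -2.7  5.8] M [-0.522  0.27   0.293] w 0.152 tau6 -0.635
```

Emit:
play_rows:
  series:
    - {"translation": [0, 0, 0.00013], "spin": 1}

```text
time: 14.4
tool_pos: [0.5308, 0.0892, 0.1075]
tcp_rot: [1.663, 2.663, 0.0]
wrist_force: [-2.2, -1.7, 5.8]
width: 0.155
```

```bash
python3 st.py
```

```text
14.4 [0.5308 0.0892 0.1075] phi 116.03 q6 -0.332 F [-2.2 -1.7  5.8] M [-0.491  0.308  0.337] w 0.155 tau6 -0.61
```

Emit:
play_rows:
  series:
    - {"translation": [0, 0, 0.00013], "spin": 1}

```text
time: 14.5
tool_pos: [0.5307, 0.0892, 0.1074]
tcp_rot: [1.777, 2.588, -0.0]
wrist_force: [-2.3, -2.7, 6.0]
width: 0.151
```

```bash
python3 st.py
```

```text
14.5 [0.5307 0.0892 0.1074] phi 111.04 q6 -0.245 F [-2.3 -2.7  6. ] M [-0.419  0.433  0.328] w 0.151 tau6 -0.586
```

Emit:
play_rows:
  series:
    - {"translation": [0, 0, 0.00013], "spin": 1}

```text
time: 14.6
tool_pos: [0.5307, 0.0892, 0.1072]
tcp_rot: [1.889, 2.508, -0.0]
wrist_force: [-3.2, -2.7, 5.1]
width: 0.155
```

```bash
python3 st.py
```

```text
14.6 [0.5307 0.0892 0.1072] phi 106.04 q6 -0.158 F [-3.2 -2.7  5.1] M [-0.493  0.427  0.342] w 0.155 tau6 -0.564
```

Emit:
play_rows:
  series:
    - {"translation": [0, 0, 0.00013], "spin": 1}

```text
time: 14.7
tool_pos: [0.5306, 0.0891, 0.1071]
tcp_rot: [1.996, 2.423, -0.0]
wrist_force: [-3.5, -3.6, 6.2]
width: 0.158
```

```bash
python3 st.py
```

```text
14.7 [0.5306 0.0891 0.1071] phi 101.04 q6 -0.071 F [-3.5 -3.6  6.2] M [-0.546  0.473  0.378] w 0.158 tau6 -0.542
```

The joint-6 torque gives a cleaner signal. Its magnitude is flat while the thread runs free, then falls about 0.023 N m per 5° once the washer presses. k1 has risen about 0.1 over free, so it is snug (about 0.38). Now k3.

Emit:
play_rows:
  series:
    - {"translation": [0, 0, 0], "spin": 0}
    - {"translation": [0, 0, 0], "spin": 0}
    - {"translation": [0, 0, 0], "spin": 0}
    - {"translation": [0, 0, -0.03], "spin": 0}
    - {"translation": [0, 0, -0.03], "spin": 0}
  jaw: 0

```text
time: 15.2
tool_pos: [0.5287, 0.0898, 0.1646]
tcp_rot: [-1.992, -2.426, 0.004]
wrist_force: [-0.4, -0.5, 0.2]
width: 0.502
```

Emit:
play_rows:
  series:
    - {"translation": [-0.0426, 0.0182, 0], "spin": 0}
    - {"translation": [-0.0426, 0.0182, 0], "spin": 0}
    - {"translation": [-0.0426, 0.0182, 0], "spin": 0}
    - {"translation": [0, 0, 0], "spin": -1}
    - {"translation": [0, 0, 0], "spin": -1}

```text
time: 15.7
tool_pos: [0.6091, -0.0266, 0.165]
tcp_rot: [-1.773, -2.593, -0.0]
wrist_force: [0.2, 0.8, -0.1]
width: 0.503
```

Emit:
play_rows:
  series:
    - {"translation": [0, 0, 0], "spin": -1}
    - {"translation": [0, 0, 0], "spin": -1}
    - {"translation": [0, 0, 0], "spin": -1}
    - {"translation": [0, 0, 0], "spin": -1}
    - {"translation": [0, 0, 0], "spin": -1}

```text
time: 16.2
tool_pos: [0.6083, -0.0249, 0.1651]
tcp_rot: [-1.166, -2.917, -0.0]
wrist_force: [0.0, -0.3, -0.5]
width: 0.499
```

Emit:
play_rows:
  series:
    - {"translation": [0, 0, 0], "spin": -1}
    - {"translation": [0, 0, 0], "spin": -1}
    - {"translation": [0, 0, 0], "spin": -1}
    - {"translation": [0, 0, 0], "spin": -1}
    - {"translation": [0, 0, 0], "spin": -1}

```text
time: 16.7
tool_pos: [0.6083, -0.0249, 0.1651]
tcp_rot: [-0.507, -3.1, -0.0]
wrist_force: [-0.1, 0.8, -0.1]
width: 0.501
```

Emit:
play_rows:
  series:
    - {"translation": [0, 0, 0], "spin": -0.8}
    - {"translation": [0, 0, 0], "spin": 0}

```text
time: 16.9
tool_pos: [0.6083, -0.0249, 0.1652]
tcp_rot: [-0.404, -3.115, -0.0]
wrist_force: [0.6, 0.1, 0.3]
width: 0.501
```

```bash
python3 look.py w5
```

```text
16.9 [ 0.6083 -0.0249  0.1652] phi 165.22 q6 -1.395 F [0.6 0.1 0.3] M [0.002 0.012 0.005] w 0.501 tau6 -0.495
axis px 187.45100764356562 135.94511173236504
```

View pics/w5.png

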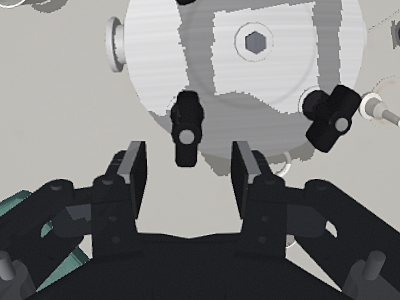

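k3 is centred: its tip is at crop (186,136) against the axis at (187,136). The wing is within about 2°.

Emit:
play_rows:
  series:
    - {"translation": [0, 0, 0.03], "spin": 0}
    - {"translation": [0, 0, 0.028], "spin": 0}
    - {"translation": [0, 0, 0], "spin": 0}

```text
time: 17.25
tool_pos: [0.6045, -0.0247, 0.1028]
tcp_rot: [-0.406, -3.106, 0.001]
wrist_force: [-1.6, 1.2, -1.3]
width: 0.497
```

Emit:
play_rows:
  series:
    - {"translation": [0, 0, 0], "spin": 0}
    - {"translation": [0, 0, 0], "spin": 0}
    - {"translation": [0, 0, 0], "spin": 0}
    - {"translation": [0, 0, 0], "spin": 0}
  jaw: -1

```text
time: 17.65
tool_pos: [0.6091, -0.0264, 0.1091]
tcp_rot: [0.406, 3.113, -0.003]
wrist_force: [-1.4, -5.4, -0.7]
width: 0.155
```

Emit:
play_rows:
  series:
    - {"translation": [0, 0, 0.00013], "spin": 1}
    - {"translation": [0, 0, 0.00013], "spin": 1}

```text
time: 17.85
tool_pos: [0.6091, -0.0265, 0.1089]
tcp_rot: [0.679, 3.065, -0.003]
wrist_force: [-1.9, -5.9, 1.0]
width: 0.151
```

```bash
python3 st.py
```

```text
17.85 [ 0.6091 -0.0265  0.1089] phi 155.01 q6 -1.216 F [-1.9 -5.9  1. ] M [-0.757  0.217  0.167] w 0.151 tau6 -0.698
```

Emit:
play_rows:
  series:
    - {"translation": [0, 0, 0.00013], "spin": 1}

```text
time: 17.95
tool_pos: [0.609, -0.0266, 0.1087]
tcp_rot: [0.812, 3.032, -0.003]
wrist_force: [-1.7, -5.3, 0.4]
width: 0.154
```

```bash
python3 st.py
```

```text
17.95 [ 0.609  -0.0266  0.1087] phi 150.01 q6 -1.129 F [-1.7 -5.3  0.4] M [-0.851  0.276  0.235] w 0.154 tau6 -0.655
```

Emit:
play_rows:
  series:
    - {"translation": [0, 0, 0.00013], "spin": 1}

```text
time: 18.05
tool_pos: [0.609, -0.0267, 0.1086]
tcp_rot: [0.944, 2.994, -0.003]
wrist_force: [-1.4, -6.3, 0.0]
width: 0.153
```

```bash
python3 st.py
```

```text
18.05 [ 0.609  -0.0267  0.1086] phi 145.01 q6 -1.042 F [-1.4 -6.3  0. ] M [-0.852  0.299  0.204] w 0.153 tau6 -0.649
```

Emit:
play_rows:
  series:
    - {"translation": [0, 0, 0.00013], "spin": 1}

```text
time: 18.15
tool_pos: [0.6089, -0.0267, 0.1085]
tcp_rot: [1.073, 2.95, -0.003]
wrist_force: [-2.8, -6.5, 1.6]
width: 0.15
```

```bash
python3 st.py
```

```text
18.15 [ 0.6089 -0.0267  0.1085] phi 140.01 q6 -0.954 F [-2.8 -6.5  1.6] M [-0.898  0.316  0.288] w 0.15 tau6 -0.648
```

Emit:
play_rows:
  series:
    - {"translation": [0, 0, 0.00013], "spin": 1}

```text
time: 18.25
tool_pos: [0.6089, -0.0268, 0.1084]
tcp_rot: [1.201, 2.9, -0.003]
wrist_force: [-2.5, -6.3, 1.1]
width: 0.154
```

```bash
python3 st.py
```

```text
18.25 [ 0.6089 -0.0268  0.1084] phi 135.02 q6 -0.867 F [-2.5 -6.3  1.1] M [-0.912  0.328  0.263] w 0.154 tau6 -0.646
```

Emit:
play_rows:
  series:
    - {"translation": [0, 0, 0.00013], "spin": 1}

```text
time: 18.35
tool_pos: [0.6088, -0.0269, 0.1082]
tcp_rot: [1.326, 2.845, -0.003]
wrist_force: [-2.8, -6.6, 1.4]
width: 0.152
```

```bash
python3 st.py
```

```text
18.35 [ 0.6088 -0.0269  0.1082] phi 130.01 q6 -0.78 F [-2.8 -6.6  1.4] M [-0.98   0.4    0.257] w 0.152 tau6 -0.641
```

Emit:
play_rows:
  series:
    - {"translation": [0, 0, 0.00013], "spin": 1}

```text
time: 18.45
tool_pos: [0.6087, -0.0269, 0.1081]
tcp_rot: [1.449, 2.785, -0.003]
wrist_force: [-3.1, -7.0, 1.9]
width: 0.15
```

```bash
python3 st.py
```

```text
18.45 [ 0.6087 -0.0269  0.1081] phi 125.01 q6 -0.693 F [-3.1 -7.   1.9] M [-0.933  0.412  0.277] w 0.15 tau6 -0.635
```

Emit:
play_rows:
  series:
    - {"translation": [0, 0, 0.00013], "spin": 1}

```text
time: 18.55
tool_pos: [0.6086, -0.027, 0.1079]
tcp_rot: [1.569, 2.719, -0.004]
wrist_force: [-3.0, -6.6, 2.1]
width: 0.156
```

```bash
python3 st.py
```

```text
18.55 [ 0.6086 -0.027   0.1079] phi 120.02 q6 -0.605 F [-3.  -6.6  2.1] M [-1.021  0.434  0.258] w 0.156 tau6 -0.609
```

Emit:
play_rows:
  series:
    - {"translation": [0, 0, 0.00013], "spin": 1}

```text
time: 18.65
tool_pos: [0.6086, -0.0271, 0.1078]
tcp_rot: [1.686, 2.648, -0.004]
wrist_force: [-2.8, -7.0, 2.1]
width: 0.153
```

```bash
python3 st.py
```

```text
18.65 [ 0.6086 -0.0271  0.1078] phi 115.02 q6 -0.518 F [-2.8 -7.   2.1] M [-1.09   0.493  0.284] w 0.153 tau6 -0.585
```

Emit:
play_rows:
  series:
    - {"translation": [0, 0, 0.00013], "spin": 1}

```text
time: 18.75
tool_pos: [0.6085, -0.0271, 0.1077]
tcp_rot: [1.8, 2.572, -0.004]
wrist_force: [-4.1, -7.3, 1.6]
width: 0.155
```

```bash
python3 st.py
```

```text
18.75 [ 0.6085 -0.0271  0.1077] phi 110.03 q6 -0.431 F [-4.1 -7.3  1.6] M [-1.059  0.518  0.348] w 0.155 tau6 -0.562
```

Emit:
play_rows:
  series:
    - {"translation": [0, 0, 0.00013], "spin": 1}

```text
time: 18.85
tool_pos: [0.6084, -0.0271, 0.1076]
tcp_rot: [1.91, 2.491, -0.004]
wrist_force: [-3.4, -7.3, 2.5]
width: 0.152
```

```bash
python3 st.py
```

```text
18.85 [ 0.6084 -0.0271  0.1076] phi 105.03 q6 -0.344 F [-3.4 -7.3  2.5] M [-1.124  0.527  0.411] w 0.152 tau6 -0.541
```

All four are snug. For round 2 I start with k0, an intermediate tightening to limit tilt. Its wing was left at 134.2°.

Emit:
play_rows:
  series:
    - {"translation": [0, 0, 0], "spin": 0}
    - {"translation": [0, 0, 0], "spin": 0}
    - {"translation": [0, 0, 0], "spin": 0}
    - {"translation": [0, 0, -0.03], "spin": 0}
    - {"translation": [0, 0, -0.03], "spin": 0}
  jaw: 0

```text
time: 19.35
tool_pos: [0.6074, -0.0246, 0.1653]
tcp_rot: [-1.906, -2.494, 0.002]
wrist_force: [1.4, 0.1, 0.4]
width: 0.504
```

Emit:
play_rows:
  series:
    - {"translation": [0.044, 0.0222, 0], "spin": 0}
    - {"translation": [0.044, 0.0222, 0], "spin": 0}
    - {"translation": [0, 0, 0], "spin": -1}
    - {"translation": [0, 0, 0], "spin": -1}
    - {"translation": [0, 0, 0], "spin": -1}

```text
time: 19.85
tool_pos: [0.6284, 0.0728, 0.1662]
tcp_rot: [1.559, 2.727, 0.001]
wrist_force: [0.7, 0.6, 0.7]
width: 0.495
```

Emit:
play_rows:
  series:
    - {"translation": [0, 0, 0], "spin": -1}
    - {"translation": [0, 0, 0], "spin": -1}
    - {"translation": [0, 0, 0], "spin": -0.84}
    - {"translation": [0, 0, 0], "spin": 0}
    - {"translation": [0, 0, 0], "spin": 0}

```text
time: 20.35
tool_pos: [0.6283, 0.0718, 0.166]
tcp_rot: [1.22, 2.895, 0.001]
wrist_force: [0.7, 0.2, 0.3]
width: 0.499
```

```bash
python3 look.py w6
```

```text
20.35 [0.6283 0.0718 0.166 ] phi 134.29 q6 -0.699 F [0.7 0.2 0.3] M [-0.021  0.034 -0.015] w 0.499 tau6 -0.045
axis px 187.41708309448768 135.96273488854035
```

View pics/w6.png

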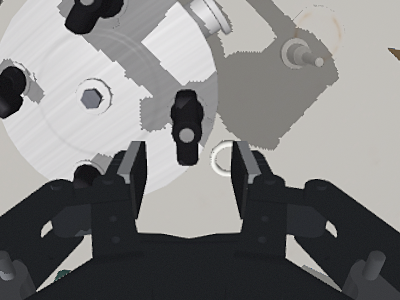

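k0 is aligned, with its tip at crop (186,135). Grip and tighten.

Emit:
play_rows:
  series:
    - {"translation": [0, -0.001, 0.03], "spin": 0}
    - {"translation": [0, 0, 0.0285], "spin": 0}
    - {"translation": [0, 0, 0], "spin": 0}

```text
time: 20.7
tool_pos: [0.6236, 0.0706, 0.1027]
tcp_rot: [-1.217, -2.888, 0.006]
wrist_force: [-0.7, 0.3, -0.7]
width: 0.497
```

Emit:
play_rows:
  series:
    - {"translation": [0, 0, 0], "spin": 0}
    - {"translation": [0, 0, 0], "spin": 0}
    - {"translation": [0, 0, 0], "spin": 0}
    - {"translation": [0, 0, 0], "spin": 0}
  jaw: -1

```text
time: 21.1
tool_pos: [0.6281, 0.0704, 0.1092]
tcp_rot: [1.217, 2.894, 0.0]
wrist_force: [-3.0, -1.9, 4.5]
width: 0.15
```

Emit:
play_rows:
  series:
    - {"translation": [0, 0, 0.00013], "spin": 1}

```text
time: 21.2
tool_pos: [0.628, 0.0703, 0.109]
tcp_rot: [1.344, 2.837, -0.0]
wrist_force: [-2.9, -1.9, 5.4]
width: 0.151
```

```bash
python3 st.py
```

```text
21.2 [0.628  0.0703 0.109 ] phi 129.29 q6 -0.613 F [-2.9 -1.9  5.4] M [-0.493  0.524  0.241] w 0.151 tau6 -1.248
```

Emit:
play_rows:
  series:
    - {"translation": [0, 0, 0.00013], "spin": 1}

```text
time: 21.3
tool_pos: [0.628, 0.0703, 0.1089]
tcp_rot: [1.469, 2.775, -0.0]
wrist_force: [-4.0, -3.3, 4.5]
width: 0.155
```

```bash
python3 st.py
```

```text
21.3 [0.628  0.0703 0.1089] phi 124.19 q6 -0.524 F [-4.  -3.3  4.5] M [-0.52   0.597  0.308] w 0.155 tau6 -0.661
```

Emit:
play_rows:
  series:
    - {"translation": [0, 0, 0.00013], "spin": 1}

```text
time: 21.4
tool_pos: [0.6279, 0.0702, 0.1088]
tcp_rot: [1.589, 2.708, -0.0]
wrist_force: [-3.8, -3.3, 5.2]
width: 0.152
```

```bash
python3 st.py
```

```text
21.4 [0.6279 0.0702 0.1088] phi 119.19 q6 -0.436 F [-3.8 -3.3  5.2] M [-0.538  0.557  0.317] w 0.152 tau6 -0.57
```

Emit:
play_rows:
  series:
    - {"translation": [0, 0, 0.00013], "spin": 1}

```text
time: 21.5
tool_pos: [0.6279, 0.0702, 0.1087]
tcp_rot: [1.706, 2.636, -0.0]
wrist_force: [-4.0, -3.7, 6.0]
width: 0.156
```

```bash
python3 st.py
```

```text
21.5 [0.6279 0.0702 0.1087] phi 114.2 q6 -0.349 F [-4.  -3.7  6. ] M [-0.499  0.601  0.385] w 0.156 tau6 -0.522
```

Emit:
play_rows:
  series:
    - {"translation": [0, 0, 0.00013], "spin": 1}

```text
time: 21.6
tool_pos: [0.6278, 0.0702, 0.1085]
tcp_rot: [1.819, 2.56, -0.0]
wrist_force: [-4.3, -3.0, 5.2]
width: 0.154
```

```bash
python3 st.py
```

```text
21.6 [0.6278 0.0702 0.1085] phi 109.2 q6 -0.262 F [-4.3 -3.   5.2] M [-0.52   0.689  0.433] w 0.154 tau6 -0.486
```

Emit:
play_rows:
  series:
    - {"translation": [0, 0, 0.00013], "spin": 1}

```text
time: 21.7
tool_pos: [0.6277, 0.0702, 0.1084]
tcp_rot: [1.929, 2.478, -0.0]
wrist_force: [-4.4, -3.2, 5.9]
width: 0.152
```

```bash
python3 st.py
```

```text
21.7 [0.6277 0.0702 0.1084] phi 104.21 q6 -0.175 F [-4.4 -3.2  5.9] M [-0.549  0.659  0.466] w 0.152 tau6 -0.463
```

k0 is at about 0.46 (M_z and tau6 agree). Now k2, with its wing at 4.1°, approached at φ=184°.

Emit:
play_rows:
  series:
    - {"translation": [0, 0, 0], "spin": 0}
    - {"translation": [0, 0, 0], "spin": 0}
    - {"translation": [0, 0, 0], "spin": 0}
    - {"translation": [0, 0, -0.03], "spin": 0}
    - {"translation": [0, 0, -0.03], "spin": 0}
  jaw: 0

```text
time: 22.2
tool_pos: [0.6264, 0.071, 0.1656]
tcp_rot: [-1.924, -2.48, 0.003]
wrist_force: [1.0, 0.9, 1.1]
width: 0.498
```

Emit:
play_rows:
  series:
    - {"translation": [-0.0153, -0.0438, 0], "spin": 0}
    - {"translation": [-0.0153, -0.0438, 0], "spin": 0}
    - {"translation": [-0.0153, -0.0438, 0], "spin": 0}
    - {"translation": [0, 0, 0], "spin": -1}
    - {"translation": [0, 0, 0], "spin": -1}

```text
time: 22.7
tool_pos: [0.5103, -0.0068, 0.1666]
tcp_rot: [1.699, 2.642, 0.001]
wrist_force: [0.7, -0.2, 0.7]
width: 0.501
```

Emit:
play_rows:
  series:
    - {"translation": [0, 0, 0], "spin": -1}
    - {"translation": [0, 0, 0], "spin": -1}
    - {"translation": [0, 0, 0], "spin": -1}
    - {"translation": [0, 0, 0], "spin": -1}
    - {"translation": [0, 0, 0], "spin": -1}

```text
time: 23.2
tool_pos: [0.5118, -0.0061, 0.1667]
tcp_rot: [1.084, 2.948, 0.001]
wrist_force: [-0.7, -0.5, -0.2]
width: 0.498
```

Emit:
play_rows:
  series:
    - {"translation": [0, 0, 0], "spin": -1}
    - {"translation": [0, 0, 0], "spin": -1}
    - {"translation": [0, 0, 0], "spin": -1}
    - {"translation": [0, 0, 0], "spin": -1}
    - {"translation": [0, 0, 0], "spin": -1}

```text
time: 23.7
tool_pos: [0.5118, -0.0061, 0.1667]
tcp_rot: [0.421, 3.113, 0.001]
wrist_force: [-0.5, -0.1, 0.3]
width: 0.501
```

Emit:
play_rows:
  series:
    - {"translation": [0, 0, 0], "spin": -1}
    - {"translation": [0, 0, 0], "spin": -1}
    - {"translation": [0, 0, 0], "spin": -1}
    - {"translation": [0, 0, 0], "spin": -0.97}
    - {"translation": [0, 0, 0], "spin": 0}

```text
time: 24.2
tool_pos: [0.5118, -0.0061, 0.1667]
tcp_rot: [-0.117, 3.139, 0.0]
wrist_force: [-0.0, 0.9, 1.0]
width: 0.502
```

```bash
cat >> look.py <<'E'
for b in blobs(im,(305,185,332,275),45,150):   # knob in view: px in crop, axis tilt
    print('blob',b[0]-[130,100],b[1],np.degrees(np.arctan2(b[2][0],b[2][1])))
gy=cv2.cvtColor(im,cv2.COLOR_BGR2GRAY)[220:255,303:333]; n,l,st,ce=cv2.connectedComponentsWithStats((gy>90).astype(np.uint8))
for i in range(1,n):
    if 60<st[i,4]<260: print('tip',ce[i]+[303-130,120],st[i,4])
E
python3 look.py w7; sed -i 's/^c=bot.get_cal/c=bot.get_cal/' look.py
```

```text
24.2 [ 0.5118 -0.0061  0.1667] phi 184.26 q6 -1.706 F [-0.   0.9  1. ] M [-0.007 -0.01   0.026] w 0.502 tau6 -0.591
axis px 187.60551871700875 134.5856819822384
blob [188.57748538 125.55921053] 1368 -2.1229986466555113
tip [187.28220859 133.30674847] 163
tip [200.67164179 145.91044776] 67
tip [174.375    146.390625] 64
```

k2 is aligned: its tip at (187,133) matches the axis and the tilt is about 2°. Grip and tighten.

Emit:
play_rows:
  series:
    - {"translation": [0, 0, 0.03], "spin": 0}
    - {"translation": [0, 0, 0.029], "spin": 0}
    - {"translation": [0, 0, 0], "spin": 0}

```text
time: 24.55
tool_pos: [0.5078, -0.0059, 0.1036]
tcp_rot: [0.113, -3.131, -0.001]
wrist_force: [-0.9, -0.3, -0.3]
width: 0.5
```

Emit:
play_rows:
  series:
    - {"translation": [0, 0, 0], "spin": 0}
    - {"translation": [0, 0, 0], "spin": 0}
    - {"translation": [0, 0, 0], "spin": 0}
    - {"translation": [0, 0, 0], "spin": 0}
  jaw: -1

```text
time: 24.95
tool_pos: [0.5129, -0.0067, 0.1093]
tcp_rot: [-0.115, 3.136, -0.001]
wrist_force: [-0.7, -2.9, 3.8]
width: 0.151
```

Emit:
play_rows:
  series:
    - {"translation": [0, 0, 0.00013], "spin": 1}
    - {"translation": [0, 0, 0.00013], "spin": 1}

```text
time: 25.15
tool_pos: [0.5129, -0.007, 0.1091]
tcp_rot: [0.162, 3.134, -0.002]
wrist_force: [-0.5, -3.5, 3.5]
width: 0.15
```

```bash
python3 st.py
```

```text
25.15 [ 0.5129 -0.007   0.1091] phi 174.08 q6 -1.528 F [-0.5 -3.5  3.5] M [-0.539  0.165  0.326] w 0.15 tau6 -0.625
```

Emit:
play_rows:
  series:
    - {"translation": [0, 0, 0.00013], "spin": 1}

```text
time: 25.25
tool_pos: [0.5128, -0.0071, 0.1089]
tcp_rot: [0.298, 3.124, -0.002]
wrist_force: [-0.4, -4.8, 4.3]
width: 0.152
```

```bash
python3 st.py
```

```text
25.25 [ 0.5128 -0.0071  0.1089] phi 169.09 q6 -1.441 F [-0.4 -4.8  4.3] M [-0.651  0.136  0.365] w 0.152 tau6 -0.545
```

Emit:
play_rows:
  series:
    - {"translation": [0, 0, 0.00013], "spin": 1}

```text
time: 25.35
tool_pos: [0.5128, -0.0073, 0.1088]
tcp_rot: [0.434, 3.108, -0.003]
wrist_force: [-1.3, -5.4, 4.3]
width: 0.149
```

```bash
python3 st.py
```

```text
25.35 [ 0.5128 -0.0073  0.1088] phi 164.1 q6 -1.353 F [-1.3 -5.4  4.3] M [-0.679  0.15   0.427] w 0.149 tau6 -0.498
```

Emit:
play_rows:
  series:
    - {"translation": [0, 0, 0.00013], "spin": 1}

```text
time: 25.45
tool_pos: [0.5128, -0.0074, 0.1087]
tcp_rot: [0.569, 3.086, -0.003]
wrist_force: [-1.7, -4.6, 5.0]
width: 0.149
```

```bash
python3 st.py
```

```text
25.45 [ 0.5128 -0.0074  0.1087] phi 159.11 q6 -1.266 F [-1.7 -4.6  5. ] M [-0.829  0.168  0.456] w 0.149 tau6 -0.459
```

Emit:
play_rows:
  series:
    - {"translation": [0, 0, 0.00013], "spin": 1}

```text
time: 25.55
tool_pos: [0.5127, -0.0076, 0.1086]
tcp_rot: [0.703, 3.059, -0.003]
wrist_force: [-1.7, -5.9, 4.5]
width: 0.15
```

```bash
python3 st.py
```

```text
25.55 [ 0.5127 -0.0076  0.1086] phi 154.11 q6 -1.179 F [-1.7 -5.9  4.5] M [-0.833  0.216  0.525] w 0.15 tau6 -0.433
```

Emit:
play_rows:
  series:
    - {"translation": [0, 0, 0.00013], "spin": 1}

```text
time: 25.65
tool_pos: [0.5126, -0.0077, 0.1084]
tcp_rot: [0.836, 3.025, -0.003]
wrist_force: [-1.2, -6.5, 3.8]
width: 0.15
```

```bash
python3 st.py
```

```text
25.65 [ 0.5126 -0.0077  0.1084] phi 149.12 q6 -1.092 F [-1.2 -6.5  3.8] M [-0.979  0.233  0.464] w 0.15 tau6 -0.41
```

k2 is at about 0.51. Back to k0 (wing at 104.2°) to finish it.

Emit:
play_rows:
  series:
    - {"translation": [0, 0, 0], "spin": 0}
    - {"translation": [0, 0, 0], "spin": 0}
    - {"translation": [0, 0, 0], "spin": 0}
    - {"translation": [0, 0, -0.03], "spin": 0}
    - {"translation": [0, 0, -0.03], "spin": 0}
  jaw: 0

```text
time: 26.15
tool_pos: [0.5102, -0.0059, 0.1659]
tcp_rot: [-0.832, -3.026, 0.001]
wrist_force: [0.5, -0.3, 0.7]
width: 0.497
```

Emit:
play_rows:
  series:
    - {"translation": [-0.0197, 0.042, 0], "spin": 0}
    - {"translation": [-0.0197, 0.042, 0], "spin": 0}
    - {"translation": [-0.0197, 0.042, 0], "spin": 0}
    - {"translation": [0, 0, 0], "spin": 1}
    - {"translation": [0, 0, 0], "spin": 1}

```text
time: 26.65
tool_pos: [0.6277, 0.0731, 0.1657]
tcp_rot: [-1.096, -2.943, 0.0]
wrist_force: [-0.6, -0.1, -0.3]
width: 0.499
```

Emit:
play_rows:
  series:
    - {"translation": [0, 0, 0], "spin": 1}
    - {"translation": [0, 0, 0], "spin": 1}
    - {"translation": [0, 0, 0], "spin": 1}
    - {"translation": [0, 0, 0], "spin": 1}
    - {"translation": [0, 0, 0], "spin": 1}

```text
time: 27.15
tool_pos: [0.6266, 0.0721, 0.1663]
tcp_rot: [-1.709, -2.635, -0.0]
wrist_force: [-0.6, -0.1, -0.0]
width: 0.503
```

Emit:
play_rows:
  series:
    - {"translation": [0, 0, 0], "spin": 1}
    - {"translation": [0, 0, 0], "spin": 0.98}
    - {"translation": [0, 0, 0], "spin": 0}
    - {"translation": [0, 0, 0], "spin": 0}

```text
time: 27.55
tool_pos: [0.6267, 0.0719, 0.1665]
tcp_rot: [-1.924, -2.483, 0.0]
wrist_force: [0.6, -0.5, -0.1]
width: 0.503
```

```bash
python3 look.py w8
```

```text
27.55 [0.6267 0.0719 0.1665] phi 104.45 q6 -0.178 F [ 0.6 -0.5 -0.1] M [ 0.015  0.034 -0.02 ] w 0.503 tau6 0.043
axis px 187.81253026253938 136.1997205619526
blob [188.81168831 123.3023088 ] 1386 2.818384723253777
tip [175.02816901 141.38732394] 142
tip [189.37423313 135.94478528] 163
```

Emit:
play_rows:
  series:
    - {"translation": [0, 0.0005, 0.03], "spin": 0}
    - {"translation": [0, 0, 0.029], "spin": 0}
    - {"translation": [0, 0, 0], "spin": 0}

```text
time: 27.9
tool_pos: [0.6233, 0.0716, 0.1028]
tcp_rot: [-1.922, -2.477, 0.01]
wrist_force: [-0.8, -0.1, 0.1]
width: 0.503
```

Emit:
play_rows:
  series:
    - {"translation": [0, 0, 0], "spin": 0}
    - {"translation": [0, 0, 0], "spin": 0}
    - {"translation": [0, 0, 0], "spin": 0}
    - {"translation": [0, 0, 0], "spin": 0}
  jaw: -1

```text
time: 28.3
tool_pos: [0.6273, 0.0717, 0.1094]
tcp_rot: [1.926, 2.481, -0.0]
wrist_force: [-5.3, -1.3, 3.8]
width: 0.151
```

Emit:
play_rows:
  series:
    - {"translation": [0, 0, 0.00013], "spin": 1}

```text
time: 28.4
tool_pos: [0.6273, 0.0717, 0.1093]
tcp_rot: [2.034, 2.393, 0.0]
wrist_force: [-5.3, -1.6, 4.4]
width: 0.15
```

```bash
python3 st.py
```

```text
28.4 [0.6273 0.0717 0.1093] phi 99.28 q6 -0.087 F [-5.3 -1.6  4.4] M [-0.202  0.752  0.378] w 0.15 tau6 -1.083
```

Emit:
play_rows:
  series:
    - {"translation": [0, 0, 0.00013], "spin": 1}

```text
time: 28.5
tool_pos: [0.6274, 0.0717, 0.1092]
tcp_rot: [2.138, 2.3, 0.0]
wrist_force: [-5.3, -1.1, 4.4]
width: 0.152
```

```bash
python3 st.py
```

```text
28.5 [0.6274 0.0717 0.1092] phi 94.18 q6 0.002 F [-5.3 -1.1  4.4] M [-0.14   0.692  0.448] w 0.152 tau6 -0.501
```

Emit:
play_rows:
  series:
    - {"translation": [0, 0, 0.00013], "spin": 1}

```text
time: 28.6
tool_pos: [0.6275, 0.0717, 0.1091]
tcp_rot: [2.237, 2.205, 0.0]
wrist_force: [-3.8, 0.1, 3.9]
width: 0.145
```

```bash
python3 st.py
```

```text
28.6 [0.6275 0.0717 0.1091] phi 89.18 q6 0.089 F [-3.8  0.1  3.9] M [-0.159  0.746  0.489] w 0.145 tau6 -0.414
```

Emit:
play_rows:
  series:
    - {"translation": [0, 0, 6e-05], "spin": 0.5}

```text
time: 28.7
tool_pos: [0.6275, 0.0717, 0.109]
tcp_rot: [2.283, 2.156, 0.001]
wrist_force: [-3.5, 0.2, 2.7]
width: 0.153
```

```bash
python3 st.py
```

```text
28.7 [0.6275 0.0717 0.109 ] phi 86.73 q6 0.132 F [-3.5  0.2  2.7] M [-0.15   0.638  0.576] w 0.153 tau6 0.394
```

Both knobs of pair 0/2 are at about 0.51. Now pair 1/3, starting with k1 (wing at 101°).

Emit:
play_rows:
  series:
    - {"translation": [0, 0, 0], "spin": 0}
    - {"translation": [0, 0, 0], "spin": 0}
    - {"translation": [0, 0, 0], "spin": 0}
    - {"translation": [0, 0, -0.03], "spin": 0}
    - {"translation": [0, 0, -0.03], "spin": 0}
  jaw: 0

```text
time: 29.2
tool_pos: [0.6264, 0.0718, 0.1664]
tcp_rot: [-2.281, -2.158, 0.003]
wrist_force: [-0.5, 0.1, -0.3]
width: 0.501
```

Emit:
play_rows:
  series:
    - {"translation": [0.006, -0.0489, 0], "spin": 0}
    - {"translation": [0.006, -0.0489, 0], "spin": 0}
    - {"translation": [0, 0, 0], "spin": -1}
    - {"translation": [0, 0, 0], "spin": -1}
    - {"translation": [0, 0, 0], "spin": -0.86}

```text
time: 29.7
tool_pos: [0.5302, 0.0895, 0.1676]
tcp_rot: [1.99, 2.429, 0.002]
wrist_force: [0.0, 0.4, -0.3]
width: 0.5
```

Emit:
play_rows:
  series:
    - {"translation": [0, 0, 0], "spin": 0}
    - {"translation": [0, 0, 0], "spin": 0}

```text
time: 29.9
tool_pos: [0.5306, 0.0893, 0.1674]
tcp_rot: [1.998, 2.424, 0.001]
wrist_force: [0.6, -0.0, 0.4]
width: 0.5
```

```bash
python3 look.py w9
```

```text
29.9 [0.5306 0.0893 0.1674] phi 101.02 q6 -0.072 F [ 0.6 -0.   0.4] M [-0.036 -0.004 -0.01 ] w 0.5 tau6 -0.045
axis px 187.82029068400828 135.58357490614011
blob [188.1667792  121.47265361] 1481 0.8639284796605113
tip [174.64035088 142.1754386 ] 114
tip [188.14545455 132.72727273] 165
tip [200.65151515 146.09090909] 66
```

Aligned. Grip and tighten partway.

Emit:
play_rows:
  series:
    - {"translation": [0, 0, 0.03], "spin": 0}
    - {"translation": [0, 0, 0.03], "spin": 0}
    - {"translation": [0, 0, 0], "spin": 0}

```text
time: 30.25
tool_pos: [0.5266, 0.0887, 0.1029]
tcp_rot: [-1.993, -2.42, 0.01]
wrist_force: [-0.1, 0.2, -1.8]
width: 0.499
```

Emit:
play_rows:
  series:
    - {"translation": [0, 0, 0], "spin": 0}
    - {"translation": [0, 0, 0], "spin": 0}
    - {"translation": [0, 0, 0], "spin": 0}
    - {"translation": [0, 0, 0], "spin": 0}
  jaw: -1

```text
time: 30.65
tool_pos: [0.5306, 0.0892, 0.1089]
tcp_rot: [1.996, 2.426, 0.001]
wrist_force: [-5.6, -1.1, 5.9]
width: 0.152
```

Emit:
play_rows:
  series:
    - {"translation": [0, 0, 0.00013], "spin": 1}
    - {"translation": [0, 0, 0.00013], "spin": 1}

```text
time: 30.85
tool_pos: [0.5304, 0.0892, 0.1086]
tcp_rot: [2.202, 2.24, 0.0]
wrist_force: [-6.2, -1.1, 7.4]
width: 0.156
```

```bash
python3 st.py
```

```text
30.85 [0.5304 0.0892 0.1086] phi 90.96 q6 0.104 F [-6.2 -1.1  7.4] M [-0.22   0.884  0.278] w 0.156 tau6 -0.669
```

Emit:
play_rows:
  series:
    - {"translation": [0, 0, 0.00013], "spin": 1}

```text
time: 30.95
tool_pos: [0.5303, 0.0892, 0.1085]
tcp_rot: [2.298, 2.141, -0.0]
wrist_force: [-6.8, -1.5, 7.8]
width: 0.154
```

```bash
python3 st.py
```

```text
30.95 [0.5303 0.0892 0.1085] phi 85.96 q6 0.191 F [-6.8 -1.5  7.8] M [-0.249  0.997  0.308] w 0.154 tau6 -0.581
```

Emit:
play_rows:
  series:
    - {"translation": [0, 0, 0.00013], "spin": 1}

```text
time: 31.05
tool_pos: [0.5302, 0.0892, 0.1083]
tcp_rot: [2.389, 2.039, -0.0]
wrist_force: [-6.1, -0.9, 8.2]
width: 0.155
```

```bash
python3 st.py
```

```text
31.05 [0.5302 0.0892 0.1083] phi 80.97 q6 0.279 F [-6.1 -0.9  8.2] M [-0.197  1.006  0.362] w 0.155 tau6 -0.531
```

Emit:
play_rows:
  series:
    - {"translation": [0, 0, 0.00013], "spin": 1}

```text
time: 31.15
tool_pos: [0.5301, 0.0892, 0.1082]
tcp_rot: [2.476, 1.933, -0.001]
wrist_force: [-7.6, -1.1, 8.1]
width: 0.154
```

```bash
python3 st.py
```

```text
31.15 [0.5301 0.0892 0.1082] phi 75.97 q6 0.366 F [-7.6 -1.1  8.1] M [-0.188  1.027  0.458] w 0.154 tau6 -0.495
```

Emit:
play_rows:
  series:
    - {"translation": [0, 0, 0.00013], "spin": 1}

```text
time: 31.25
tool_pos: [0.53, 0.0892, 0.1081]
tcp_rot: [2.558, 1.824, -0.001]
wrist_force: [-6.1, -0.7, 8.2]
width: 0.151
```

```bash
python3 st.py
```

```text
31.25 [0.53   0.0892 0.1081] phi 70.97 q6 0.453 F [-6.1 -0.7  8.2] M [-0.096  1.048  0.444] w 0.151 tau6 -0.472
```

Emit:
play_rows:
  series:
    - {"translation": [0, 0, 0], "spin": 0}
    - {"translation": [0, 0, 0], "spin": 0}
    - {"translation": [0, 0, 0], "spin": 0}
    - {"translation": [0, 0, -0.03], "spin": 0}
    - {"translation": [0, 0, -0.03], "spin": 0}
  jaw: 0

```text
time: 31.75
tool_pos: [0.5295, 0.0892, 0.1659]
tcp_rot: [-2.554, -1.827, 0.003]
wrist_force: [0.8, 0.4, 1.3]
width: 0.499
```

Emit:
play_rows:
  series:
    - {"translation": [-0.0278, 0.0373, 0], "spin": 0}
    - {"translation": [-0.0278, 0.0373, 0], "spin": 0}
    - {"translation": [-0.0278, 0.0373, 0], "spin": 0}
    - {"translation": [0, 0, 0], "spin": -1}
    - {"translation": [0, 0, 0], "spin": -1}

```text
time: 32.25
tool_pos: [0.6103, -0.0276, 0.1663]
tcp_rot: [2.385, 2.044, 0.001]
wrist_force: [0.1, 0.0, -0.4]
width: 0.498
```

Emit:
play_rows:
  series:
    - {"translation": [0, 0, 0], "spin": -1}
    - {"translation": [0, 0, 0], "spin": -1}
    - {"translation": [0, 0, 0], "spin": -1}
    - {"translation": [0, 0, 0], "spin": -1}
    - {"translation": [0, 0, 0], "spin": -0.81}

```text
time: 32.75
tool_pos: [0.6096, -0.0259, 0.1664]
tcp_rot: [1.904, 2.498, 0.001]
wrist_force: [-0.5, -0.0, 0.3]
width: 0.498
```

Emit:
play_rows:
  series:
    - {"translation": [0, 0, 0], "spin": 0}
    - {"translation": [0, 0, 0], "spin": 0}

```text
time: 32.95
tool_pos: [0.6093, -0.0259, 0.1664]
tcp_rot: [1.911, 2.494, 0.0]
wrist_force: [0.1, 0.4, 0.3]
width: 0.501
```

```bash
python3 look.py w10
```

```text
32.95 [ 0.6093 -0.0259  0.1664] phi 105.08 q6 -0.346 F [0.1 0.4 0.3] M [-0.002 -0.024 -0.018] w 0.501 tau6 -0.044
axis px 187.77002665860317 136.19499750532302
blob [187.48387097 121.63010753] 1395 0.6931132083743168
tip [200.48571429 142.2       ] 105
tip [186.16564417 134.50306748] 163
```

Aligned (tip at (186,134.5)). Tighten k3.

Emit:
play_rows:
  series:
    - {"translation": [0, -0.0005, 0.03], "spin": 0}
    - {"translation": [0, 0, 0.029], "spin": 0}
    - {"translation": [0, 0, 0], "spin": 0}

```text
time: 33.3
tool_pos: [0.6048, -0.0257, 0.1028]
tcp_rot: [-1.905, -2.488, 0.007]
wrist_force: [-1.0, -0.2, -0.3]
width: 0.501
```

Emit:
play_rows:
  series:
    - {"translation": [0, 0, 0], "spin": 0}
    - {"translation": [0, 0, 0], "spin": 0}
    - {"translation": [0, 0, 0], "spin": 0}
    - {"translation": [0, 0, 0], "spin": 0}
  jaw: -1

```text
time: 33.7
tool_pos: [0.6082, -0.0265, 0.1091]
tcp_rot: [-1.909, -2.495, 0.002]
wrist_force: [-4.7, -1.2, 1.5]
width: 0.152
```

Emit:
play_rows:
  series:
    - {"translation": [0, 0, 0.00013], "spin": 1}
    - {"translation": [0, 0, 0.00013], "spin": 1}

```text
time: 33.9
tool_pos: [0.6081, -0.0265, 0.1089]
tcp_rot: [2.122, 2.316, -0.002]
wrist_force: [-4.6, -1.1, 2.8]
width: 0.157
```

```bash
python3 st.py
```

```text
33.9 [ 0.6081 -0.0265  0.1089] phi 95.01 q6 -0.171 F [-4.6 -1.1  2.8] M [-0.265  0.784  0.24 ] w 0.157 tau6 -0.666
```

Emit:
play_rows:
  series:
    - {"translation": [0, 0, 0.00013], "spin": 1}

```text
time: 34.0
tool_pos: [0.6081, -0.0265, 0.1087]
tcp_rot: [2.221, 2.222, -0.002]
wrist_force: [-4.7, -0.9, 2.9]
width: 0.151
```

```bash
python3 st.py
```

```text
34.0 [ 0.6081 -0.0265  0.1087] phi 90.01 q6 -0.083 F [-4.7 -0.9  2.9] M [-0.233  0.806  0.363] w 0.151 tau6 -0.581
```

Emit:
play_rows:
  series:
    - {"translation": [0, 0, 0.00013], "spin": 1}

```text
time: 34.1
tool_pos: [0.6081, -0.0265, 0.1086]
tcp_rot: [2.316, 2.123, -0.002]
wrist_force: [-5.0, -1.5, 2.0]
width: 0.148
```

```bash
python3 st.py
```

```text
34.1 [ 0.6081 -0.0265  0.1086] phi 85.02 q6 0.004 F [-5.  -1.5  2. ] M [-0.265  0.816  0.399] w 0.148 tau6 -0.533
```

Emit:
play_rows:
  series:
    - {"translation": [0, 0, 0.00013], "spin": 1}

```text
time: 34.2
tool_pos: [0.6081, -0.0266, 0.1085]
tcp_rot: [2.406, 2.02, -0.002]
wrist_force: [-5.3, -1.4, 2.4]
width: 0.152
```

```bash
python3 st.py
```

```text
34.2 [ 0.6081 -0.0266  0.1085] phi 80.02 q6 0.091 F [-5.3 -1.4  2.4] M [-0.182  0.845  0.426] w 0.152 tau6 -0.495
```

Emit:
play_rows:
  series:
    - {"translation": [0, 0, 0.00013], "spin": 1}

```text
time: 34.3
tool_pos: [0.608, -0.0265, 0.1084]
tcp_rot: [2.492, 1.913, -0.003]
wrist_force: [-5.8, -1.6, 1.9]
width: 0.15
```

```bash
python3 st.py
```

```text
34.3 [ 0.608  -0.0265  0.1084] phi 75.03 q6 0.178 F [-5.8 -1.6  1.9] M [-0.18   0.836  0.448] w 0.15 tau6 -0.47
```

Emit:
play_rows:
  series:
    - {"translation": [0, 0, 0.00013], "spin": 1}

```text
time: 34.4
tool_pos: [0.608, -0.0265, 0.1082]
tcp_rot: [2.573, 1.802, -0.003]
wrist_force: [-5.7, -1.9, 0.8]
width: 0.155
```

```bash
python3 st.py
```

```text
34.4 [ 0.608  -0.0265  0.1082] phi 70.03 q6 0.266 F [-5.7 -1.9  0.8] M [-0.207  0.812  0.529] w 0.155 tau6 -0.449
```

Emit:
play_rows:
  series:
    - {"translation": [0, 0, 0.00013], "spin": 1}

```text
time: 34.5
tool_pos: [0.608, -0.0265, 0.1081]
tcp_rot: [2.649, 1.689, -0.003]
wrist_force: [-6.2, -1.5, 1.6]
width: 0.15
```

```bash
python3 st.py
```

```text
34.5 [ 0.608  -0.0265  0.1081] phi 65.03 q6 0.353 F [-6.2 -1.5  1.6] M [-0.159  0.946  0.479] w 0.15 tau6 -0.427
```

Emit:
play_rows:
  series:
    - {"translation": [0, 0, 0], "spin": 0}
    - {"translation": [0, 0, 0], "spin": 0}
    - {"translation": [0, 0, 0], "spin": 0}
    - {"translation": [0, 0, -0.03], "spin": 0}
    - {"translation": [0, 0, -0.03], "spin": 0}
  jaw: 0

```text
time: 35.0
tool_pos: [0.608, -0.0259, 0.1661]
tcp_rot: [-2.645, -1.692, 0.003]
wrist_force: [1.0, -0.9, 0.6]
width: 0.498
```

Emit:
play_rows:
  series:
    - {"translation": [0.024, -0.0398, 0], "spin": 0}
    - {"translation": [0.024, -0.0398, 0], "spin": 0}
    - {"translation": [0.024, -0.0398, 0], "spin": 0}
    - {"translation": [0, 0, 0], "spin": -1}
    - {"translation": [0, 0, 0], "spin": -0.19}

```text
time: 35.5
tool_pos: [0.5304, 0.0907, 0.1671]
tcp_rot: [2.551, 1.832, 0.002]
wrist_force: [0.7, -0.2, 0.2]
width: 0.499
```

Emit:
play_rows:
  series:
    - {"translation": [0, 0, 0], "spin": 0}
    - {"translation": [0, 0, 0], "spin": 0}

```text
time: 35.7
tool_pos: [0.5313, 0.0889, 0.1667]
tcp_rot: [2.557, 1.824, 0.001]
wrist_force: [0.1, -0.0, -0.0]
width: 0.5
```

```bash
python3 look.py w11
```

```text
35.7 [0.5313 0.0889 0.1667] phi 70.99 q6 0.451 F [ 0.1 -0.  -0. ] M [ 0.039 -0.008 -0.034] w 0.5 tau6 -0.007
axis px 188.3615516264677 136.33405961589224
blob [187.04177898 122.02358491] 1484 -0.41527268341336726
tip [200.06870229 141.91603053] 131
tip [185.9760479  132.83832335] 167
```

Emit:
play_rows:
  series:
    - {"translation": [0, -0.001, 0.03], "spin": 0}
    - {"translation": [0, 0, 0.029], "spin": 0}
    - {"translation": [0, 0, 0], "spin": 0}

```text
time: 36.05
tool_pos: [0.5262, 0.0886, 0.1031]
tcp_rot: [-2.554, -1.822, 0.012]
wrist_force: [-1.9, -0.3, -0.4]
width: 0.499
```

Emit:
play_rows:
  series:
    - {"translation": [0, 0, 0], "spin": 0}
    - {"translation": [0, 0, 0], "spin": 0}
    - {"translation": [0, 0, 0], "spin": 0}
    - {"translation": [0, 0, 0], "spin": 0}
  jaw: -1

```text
time: 36.45
tool_pos: [0.5302, 0.0899, 0.109]
tcp_rot: [2.555, 1.827, 0.002]
wrist_force: [-3.2, 0.5, 4.9]
width: 0.148
```

Emit:
play_rows:
  series:
    - {"translation": [0, 0, 0.00013], "spin": 1}
    - {"translation": [0, 0, 0.00013], "spin": 1}

```text
time: 36.65
tool_pos: [0.5302, 0.0899, 0.1087]
tcp_rot: [2.706, 1.593, 0.002]
wrist_force: [-4.4, 0.8, 5.4]
width: 0.15
```

```bash
python3 st.py
```

```text
36.65 [0.5302 0.0899 0.1087] phi 60.98 q6 0.629 F [-4.4  0.8  5.4] M [0.003 0.644 0.382] w 0.15 tau6 -0.507
```

Emit:
play_rows:
  series:
    - {"translation": [0, 0, 0.00013], "spin": 1}

```text
time: 36.75
tool_pos: [0.5302, 0.0899, 0.1086]
tcp_rot: [2.773, 1.474, 0.002]
wrist_force: [-4.3, 1.3, 5.9]
width: 0.151
```

```bash
python3 st.py
```

```text
36.75 [0.5302 0.0899 0.1086] phi 55.98 q6 0.716 F [-4.3  1.3  5.9] M [0.028 0.584 0.493] w 0.151 tau6 -0.425
```

k1 is at about 0.5. Release, lift clear and take a last look.

Emit:
play_rows:
  series:
    - {"translation": [0, 0, 0], "spin": 0}
    - {"translation": [0, 0, 0], "spin": 0}
    - {"translation": [0, 0, 0], "spin": 0}
    - {"translation": [0, 0, -0.04], "spin": 0}
    - {"translation": [0, 0, -0.04], "spin": 0}
  jaw: 0

```text
time: 37.25
tool_pos: [0.5283, 0.0896, 0.1861]
tcp_rot: [-2.771, -1.478, 0.006]
wrist_force: [1.7, -0.3, -0.6]
width: 0.497
```

Emit:
play_rows:
  series:
    - {"translation": [0, -0.04, -0.03], "spin": 0}
    - {"translation": [0, -0.04, -0.03], "spin": 0}
    - {"translation": [0, -0.02, 0], "spin": 0}
    - {"translation": [0, 0, 0], "spin": 0}
    - {"translation": [0, 0, 0], "spin": 0}

```text
time: 37.75
tool_pos: [0.4467, 0.1456, 0.2469]
tcp_rot: [2.771, 1.479, 0.001]
wrist_force: [0.5, 0.6, -0.0]
width: 0.501
```

```bash
python3 st.py; python3 - <<'E'
from h import *
a=cv2.imread('pics/scene0.png');b=bot.read_camera('scene')
cv2.imwrite('pics/end.png',np.hstack([a[150:320,180:460],b[150:320,180:460]]))
E
```

```text
37.75 [0.4467 0.1456 0.2469] phi 56.2 q6 0.852 F [ 0.5  0.6 -0. ] M [0.003 0.019 0.045] w 0.501 tau6 0.013
```

View pics/end.png

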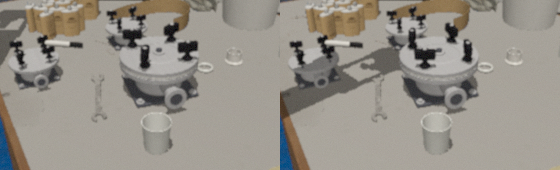

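The before and after pictures match for the cup, seal ring and nozzle. The four knobs have turned, the cover sits level, and the arm is clear. I hand the job in.

```bash
python3 -c "
from workcell import bot
print(bot.finish_job())"
```

```text
the job is handed in; nothing more can be done
None
```

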